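Level and load the geared glazing carousel

TASK

Make the glazing carousel ready: turn its two foot screws until the bubbles of both levels lie between their lines, and bring the handwheel's handle forward to its pointer. Then load the pots that are there one at a time, tallest first: stand each upright in the middle of the engraved ring at the loading side, let go, and give the handwheel two full clockwise turns, ending with the handle at its pointer, before the next; do this after the last pot too. At the end the carousel is level, every pot still stands in the middle of its ring (set back any that gets knocked aside), and nothing else on the bench has been disturbed.

Things in the scene. Friction and masses are not known exactly. Their poses are not given: they have to be found in the camera images.
- vial_x (a point): middle of the front-to-back tube level, a 90 x 24 mm block near the left edge of the carousel's green base plate, top 56 mm above the bench; two black lines, 27 mm apart, stand either side of this point. Axes as the carousel's own: x away from the robot (along this tube), y to the left, z up (carousel yaw varies by up to 7 degrees)
- bubble_x: the pale bubble of that level, 16 mm long; it goes to the side that is too high. It lies between the lines when its middle is within 5 mm of the level's middle
- vial_y (a point): middle of the left-to-right tube level, an equal block at right angles to the other, near the front edge of the base plate left of the loading pointer; its tube lies along y, axes as the carousel's
- bubble_y: the bubble of the left-to-right level, as the other
- screw_front_wing (a point): middle of the wing head (50 x 12 x 34 mm, top 99 mm above the bench) of the near right foot screw; x lies along the wing. Upright axis, stiff (0.08 N m), stays as left, keeps its height. A clockwise turn (from above) lifts the near side and moves the bubble of vial_x 16.2 mm to -x. Starts 0.45 to 0.8 turn too low; the wing's angle tells nothing. Under it a 34 mm collar up to 66 mm
- screw_left_wing (a point): the same for the equal foot screw at the far left corner; one clockwise turn lifts the left side and moves the bubble of vial_y 13.5 mm to +y (left). At the start up to 0.64 turn off level either way. The third foot, at the far right, is a plain pivot. Base plate: 320 x 380 mm, top at 43 mm
- handwheel (a joint): angle of the handwheel at the carousel's right (rad), growing clockwise from above, upright axis. At 0 the handle is at its steel pointer (right of the wheel) and ring 0 at the loading side; starts 0.5 to 1.4 rad short of 0. About 2 N at the handle turns it; it stays as left. Geared 8 to 1 to the turntable, same direction: two turns move it one station (load, left, far, right)
- crank_grip (a point): grip point of the handwheel's upright handle: black, 19 to 21 mm thick, 56 mm tall from 118 to 174 mm above the bench (this point is at 151 mm), turning freely on its own pin, on a circle of 50 mm radius; the wheel's rim (120 mm across) has its top at 114 mm
- wheel_axis (a point): centre of the handwheel, at the top of its rim; axes as the carousel's
- load_pos (a point): on the turntable's upper face at the loading side, which faces the robot (brass pointer on the base plate); fixed to the base plate. The turntable is an aluminium disc, 270 mm diameter, top 96 mm above the bench; the four stations lie 85 mm from its axis, 90 degrees apart. Axes as the carousel's
- left_pos (a point): the next station position clockwise, on the left side; fixed to the base plate
- far_pos (a point): the station position at the far side, opposite the loading side, before the spray lance (a post 150 mm behind it, 206 mm tall, its nozzle 92 mm away at 190 mm height); fixed to the base plate
- right_pos (a point): the station position at the right side, next to the handwheel; fixed to the base plate
- ring0 (a point): centre of engraved ring 0 on the turntable, 84 mm diameter, flat (no lip); it turns with the table; at the loading side when the handwheel reads 0
- ring1 (a point): centre of engraved ring 1; at the loading side when the handwheel reads 12.57
- ring2 (a point): centre of engraved ring 2; at the loading side when the handwheel reads 25.13
- ring3 (a point): centre of engraved ring 3; opposite ring 1
- tumbler: tallest pot: unglazed bisque tumbler, hollow with a thick foot, 90 mm tall, 64 mm across, 0.36 kg; origin at the centre of its foot, z up. May be absent
- beaker: middle pot: bisque beaker, 70 mm tall, 66 mm across, 0.32 kg; origin at the centre of its foot, z up. May be absent
- dish: lowest pot: bisque dish, 50 mm tall, 66 mm across, 0.28 kg; origin at the centre of its foot, z up. May be absent
- glaze_jar: bystander: white jar of glaze, 84 mm across, 110 mm tall, beyond the pots at the far left; leave it alone
- mallet: bystander: wooden mallet lying on the bench at the near right; leave it alone
- pencil_case: bystander: dark pencil case, 210 mm long, at the far right; leave it alone
Things that resemble listed ones, but are neither listed nor needed, are in the scene too. Leave any black, green or turquoise look-alike of the beaker alone.

How it is judged:
By the outcome, as a careful person would: the job done as asked, in the order asked, and still so for the second after the job is handed in, with the robot touching nothing.
Of tumbler, beaker, dish only 2 to 3 are there at a start; the rules pass over those that are not, and their reading is None.
At some moment in a run one of tumbler, beaker, dish may be knocked a few centimetres aside while the robot is not near it.
It also fails if it takes over 210 s, if anything falls off the work surface, if the arm or the gripper's body presses on something with over 40 N, if the wrist force passes 120 N, or if a joint passes its speed limit or range.

ROBOT

A 7-joint arm with a two-finger parallel gripper is mounted at the origin on the work surface. World frame = base frame: x ahead of the robot, y to its left, z up, the work surface at z = 0. Lengths are in m, angles in rad, forces in N, time in s.
With the tool pointing down it reaches from about 0.4 to 0.85 m from the base axis. Payload 4.5 kg.
Tool frame: the origin (TCP) lies at the very end of the fingers, on their centre line; the grasp point (between the pads) lies 19 mm behind it; z points along the fingers, y is the line along which they close (so a half turn about z gives the same grasp; the last joint's range is limited). The gripper opens to 88 mm and grips with 3 to 60 N. Pads are 18 mm wide; open, the fingers measure 123 mm over their backs; the gripper's body (75 mm by 187 mm) begins 45 mm behind the grasp point.
Start: joints at [-1.264, 0.689, -0.195, 1.565, 0.157, 0.902, -0.215], TCP at [0.168, 0.602, 0.239] pointing down, gripper open.
Joint ranges: [-3.01, 3.01], [-0.46, 2.08], [-1.47, 1.51], [0.13, 2.56], [-1, 4.14], [0.04, 2.09], [-2.66, 2.66]. Speed limits (rad/s): [2.57, 2.57, 3.14, 3.14, 3.14, 3.14, 3.14].

INTERFACE

Orientations are given as [roll, pitch, yaw] about the fixed x, y, z axes, in that order (R = Rz(yaw) Ry(pitch) Rx(roll)).
In Python, from cell import manip gives the robot as it stands. The module is installed in compiled form; this text tells all that it offers.
- The arm moves only by the tool carry_out, never from a script. Its argument "series" is a list of rows, each an object with "travel": the shift along the tool's x, y, z in mm, a list of three; "turn": the turn about the tool's z in rad. In form: [{"travel": [x, y, z], "turn": turn}, ...]. A call has 1 to 20 rows; each row shifts and turns the commanded pose from where the row before left it, along the tool's axes as they then stand; what a row does not reach is not made up. A row lasts 1/10 s, in which the tool goes at most 50 mm and 8.59 degrees, less where a joint would pass 70% of its speed; a pose out of reach is approached as far as the arm can. A call is refused whole if a number of a shift passes 50 or a number of a turn 0.15, either way. A call with a gripper value outside its range is refused whole. "claw" is the finger opening in mm, from 0 to 88.1, set as the call begins (left out, the last holds). The fingers move at their own pace and stop on an object; the grip force is fixed at half the most. Time passes only in rows, so rows that do not move let the fingers close. It gives the time, the measured TCP pose, the force, the opening and the grip force at its end, in the units of the state.
- manip.read_state(): the state, without advancing time (a new reading comes with each control period).
- manip.get_image(name): name is "side" or "top"; returns a dict with "pixels" (384x512x3 uint8, red, green, blue), "z_map" (384x512 float32, m along the optical axis (not along the pixel's ray), 0 where there is no reading), "fx", "fy", "cx", "cy" (pixels), "distortion" ([k1, k2, p1, p2, k3] as OpenCV has them; the pictures are not rectified), "eye" and "orientation" of the camera in the world. Camera axes: x right, y down, z forward; pixel columns grow to the right and rows downward; lengths in m; the calibration is good to about 2 mm. A picture is of the moment at which its call begins.
- manip.sign_off(): hands the job in; it is judged then, once.
The state is a dict: "time_s": time; "qpos": joint angles; "joint_vel": joint speeds; "joint_efforts": joint torques, N m; "tool_pos": TCP position; "tool_rot": TCP orientation; "force": force on the tool from outside, world axes, zero at the start; "ft_torque": the same for the moment, N m; "finger_gap": finger opening in m; "finger_force": force on a finger pad.
Only numpy, scipy, OpenCV 4.12 (cv2) and the standard library are available. Lean on these libraries where they do the work, as an engineer would, in place of code of your own. Each camera call takes 0.05 s, during which the arm holds its last target. There are 200 camera calls.

## Working session

There is one attempt and no reset: what is moved stays moved. The work goes in short steps, Python scripts to look and compute and a tool call to move; the robot and the scene stay as the last step left them, time stands still between calls to the robot, and variables do not carry over. Pictures are saved under pics/ and viewed, at most 14 in all, crops included, and the job is handed in when it is done.

Besides the shell and the picture viewer there is one more tool, called as a command line: name --argument value ..., lists and objects as JSON in quotes. carry_out: Moves the arm, as the interface text tells. Its arguments: {"type":"object","properties":{"series":{"type":"array","items":{"type":"object","properties":{"travel":{"type":"array","items":{"type":"number"}},"turn":{"type":"number"}}}},"claw":{"type":"number"}},"required":["series"]}

```bash
mkdir -p pics; cat > h.py <<'E'
import numpy as np, cv2
from scipy.spatial.transform import Rotation as R
from cell import manip
def rot(o):
    o=np.array(o,float)
    if o.shape==(3,3): return o
    if o.size==4: return R.from_quat(o).as_matrix()
    return R.from_euler('xyz',o).as_matrix()
class Cam:
    def __init__(s,n):
        d=manip.get_image(n); s.d=d; s.im=d['pixels']; s.z=d['z_map']
        s.K=np.array([[d['fx'],0,d['cx']],[0,d['fy'],d['cy']],[0,0,1.]]); s.D=np.array(d['distortion'],float)
        s.e=np.array(d['eye']); s.R=rot(d['orientation'])
    def ray(s,p):
        u=cv2.undistortPoints(np.array(p,float).reshape(-1,1,2),s.K,s.D).reshape(-1,2)
        return np.c_[u,np.ones(len(u))]@s.R.T
    def plane(s,p,z):
        r=s.ray(p); return s.e+r*((z-s.e[2])/r[:,2])[:,None]
    def depth(s,p):
        p=np.array(p).reshape(-1,2); zz=s.z[p[:,1].astype(int),p[:,0].astype(int)]
        return s.e+s.ray(p)*zz[:,None]
    def cloud(s):
        h,w=s.z.shape; v,u=np.mgrid[:h,:w]
        return s.depth(np.c_[u.ravel(),v.ravel()]).reshape(h,w,3)
    def proj(s,P):
        P=(np.array(P,float).reshape(-1,3)-s.e)@s.R
        return cv2.projectPoints(P,np.zeros(3),np.zeros(3),s.K,s.D)[0].reshape(-1,2)
    def save(s,f,crop=None,k=1):
        im=s.im[...,::-1]
        if crop: a,b,c,e=crop; im=im[b:e,a:c]
        if k!=1: im=cv2.resize(im,None,fx=k,fy=k,interpolation=cv2.INTER_CUBIC)
        cv2.imwrite('pics/'+f,im)
E
python3 - <<'E'
from h import *
for n in('top','side'):
    c=Cam(n); c.save(n+'0.png',k=1.5); print(n,c.e,c.d['orientation'],c.K[0,0],c.D, c.z.min(),c.z.max())
    np.savez(n+'0.npz',im=c.im,z=c.z)
s=manip.read_state(); print(s)
E
```

```text
top [ 0.37423376 -0.04597095  1.28623205] [-2.98876453 -0.00971611 -1.59349095] 359.3923683262827 [-0.10144686  0.          0.          0.          0.        ] 0.0 2.28333
side [ 0.39808301 -1.20978844  1.36533343] [-2.39346248e+00  1.57980796e-03 -1.40333966e-01] 470.9959993941117 [-0.07162742  0.          0.          0.          0.        ] 0.0 3.8968952
{'time_s': 0.1, 'qpos': array([-1.26420563,  0.68990935, -0.19453018,  1.56623544,  0.15729001,
        0.90247243, -0.21510492]), 'joint_vel': array([-4.63332440e-04, -2.12426986e-03,  4.94637260e-04, -3.81783794e-03,
       -1.50581885e-04,  8.54709950e-05,  6.01625377e-04]), 'joint_efforts': array([-2.80347704e-03, -5.28500676e+01, -1.27146866e+00, -1.53836846e+01,
       -5.25988627e-02,  1.97360707e-03,  5.00209035e-05]), 'tool_pos': array([0.16826903, 0.60134053, 0.23798593]), 'tool_rot': array([-3.13996118e+00,  1.00275876e-04,  2.86887447e+00]), 'force': array([-0.51215695,  0.06903115,  0.68287214]), 'ft_torque': array([-0.01612184, -0.02608582,  0.02673273]), 'finger_force': 0.0, 'finger_gap': 0.08813124167170687}
```

View pics/top0.png

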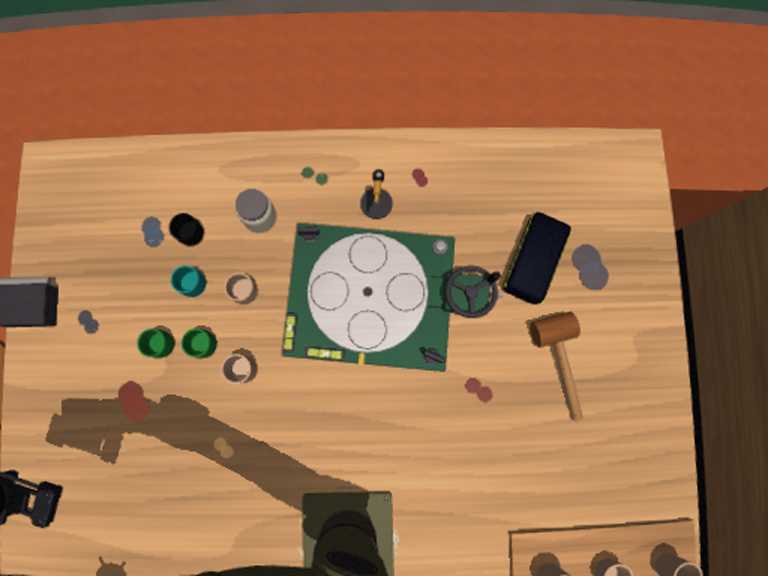

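View pics/side0.png

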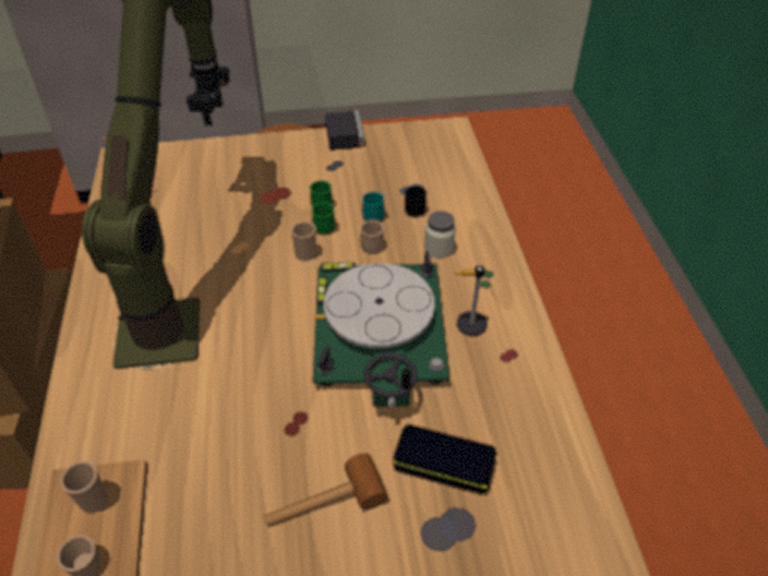

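The top view (in 1.5x-scaled pixels) shows two bisque pots at (241,288) and (239,367). The plate corners are at (297,223), (455,237), (444,371) and (281,356), the wheel is at (471,292) with its handle near (493,279), and the wings are at (309,233) and (432,355). The side view agrees, and the arm is clear of the carousel.

```bash
cat > m.py <<'E'
from h import *
def blobs(m,amin=4):
    n,l,st,c=cv2.connectedComponentsWithStats(m.astype(np.uint8)); return [(st[i,4],c[i],st[i],l==i) for i in range(1,n) if st[i,4]>=amin]
E
python3 - <<'E'
from m import *
c=Cam('top'); P=c.cloud(); hsv=cv2.cvtColor(c.im,cv2.COLOR_RGB2HSV)
H,S,V=[hsv[...,i].astype(int) for i in range(3)]
box=(P[...,0]>.3)&(P[...,0]<.95)&(abs(P[...,1])<.5)
# disc
dm=(S<40)&(V>120)&(abs(P[...,2]-.096)<.012)
b=max(blobs(dm),key=lambda t:t[0]); cn=max(cv2.findContours(b[3].astype(np.uint8),0,1)[0],key=len)
q=c.plane(cn.reshape(-1,2),.096)[:,:2]; (x,y),r=cv2.minEnclosingCircle(q.astype(np.float32)); print('disc',x,y,r,q.mean(0),'z',np.median(P[b[3]][:,2]))
gm=(H>60)&(H<90)&(S>90)&box&(P[...,2]<.06)&(P[...,1]<.18)
gm=max(blobs(gm),key=lambda t:t[0])[3]|b[3]
v,u=np.nonzero(gm); q=c.plane(np.c_[u,v],.043)[:,:2]
# only true plate
cn=max(cv2.findContours(gm.astype(np.uint8),0,1)[0],key=len).reshape(-1,2)
rc=cv2.minAreaRect(c.plane(cn,.043)[:,:2].astype(np.float32)); print('plate',rc); 
# pots
m=(P[...,2]>.03)&(P[...,2]<.13)&box&(P[...,1]>.15)
for a,ce,st,mm in blobs(m,30):
    pts=P[mm]; t=np.percentile(pts[:,2],90); rim=pts[pts[:,2]>t-.008]
    (x,y),r=cv2.minEnclosingCircle(rim[:,:2].astype(np.float32)); print('pot',ce.round(),a,'ztop',t.round(3),x,y,r,np.median(c.im[mm],0))
m=(P[...,2]>.05)&box
for nm,lo,hi in(('wing',.075,.105),('handle',.13,.19)):
    mm=(P[...,2]>lo)&(P[...,2]<hi)&box&(P[...,1]<.2)&(V<110)
    for a,ce,st,k in blobs(mm,4): print(nm,ce,a,P[k].mean(0),P[k][:,2].max())
ym=(H>22)&(H<40)&(S>110)&box&(P[...,1]<.2)
for a,ce,st,k in blobs(ym,10): print('yel',ce,a,c.plane(ce,.056),cv2.minAreaRect(c.plane(np.argwhere(k)[:,::-1],.056)[:,:2].astype(np.float32)))
im=cv2.resize(c.im[140:260,180:350][...,::-1],None,fx=4.7,fy=4.7,interpolation=cv2.INTER_CUBIC); cv2.imwrite('pics/t1.png',im)
d=Cam('side'); im=cv2.resize(d.im[160:290,200:330][...,::-1],None,fx=4.6,fy=4.6,interpolation=cv2.INTER_CUBIC); cv2.imwrite('pics/s1.png',im)
E
```

```text
disc 0.5571612119674683 -0.05746292695403099 0.13468050956726074 [ 0.55539467 -0.05695698] z 0.09542591664399525
plate ((0.5545300245285034, -0.0641673356294632), (0.37355393171310425, 0.3129742443561554), 83.47218322753906)
pot [170. 139.] 557 ztop 0.112 0.7613055109977722 0.20224985480308533 0.0370638333261013 [108. 100.  98.]
pot [123. 152.] 231 ztop 0.07 0.7241402864456177 0.37400346994400024 0.03555314615368843 [10. 10. 10.]
pot [124. 186.] 205 ztop 0.071 0.6003024578094482 0.36401817202568054 0.03450816497206688 [13. 69. 65.]
pot [160. 192.] 180 ztop 0.072 0.5791115164756775 0.23694634437561035 0.03376027196645737 [118.  95.  76.]
pot [102. 229.] 212 ztop 0.071 0.4516957402229309 0.4381774365901947 0.03415599465370178 [18. 60. 26.]
pot [131. 229.] 198 ztop 0.07 0.4507318139076233 0.3357241153717041 0.03306680917739868 [21.5 69.  30. ]
pot [158. 246.] 225 ztop 0.091 0.38946837186813354 0.2365121990442276 0.03403954580426216 [106.  85.  69.]
wing [174.5 143.5] 4 [0.73563501 0.1783486  0.10119677] 0.10203878006653122
wing [204.70833333 153.01388889] 72 [0.70150047 0.07548426 0.093
[... 791 characters left out ...]
7.25490196] 102 [[ 0.65086966 -0.41631049  0.056     ]] ((0.6573107838630676, -0.419434130191803), (0.008444242179393768, 0.1996467262506485), 65.03421020507812)
yel [193.14285714 213.        ] 28 [[0.50024191 0.12017003 0.056     ]] ((0.4986615777015686, 0.11893652379512787), (0.01725473254919052, 0.01726345345377922), 89.93175506591797)
yel [191.87096774 226.        ] 62 [[0.45564609 0.12464798 0.056     ]] ((0.4567607343196869, 0.12426211684942245), (0.01863079145550728, 0.04422588273882866), 83.54438018798828)
yel [215.26086957 235.08695652] 92 [[0.4230907  0.04488357 0.056     ]] ((0.4229404926300049, 0.042593348771333694), (0.07570389658212662, 0.017203012481331825), 84.10429382324219)
```

View pics/t1.png

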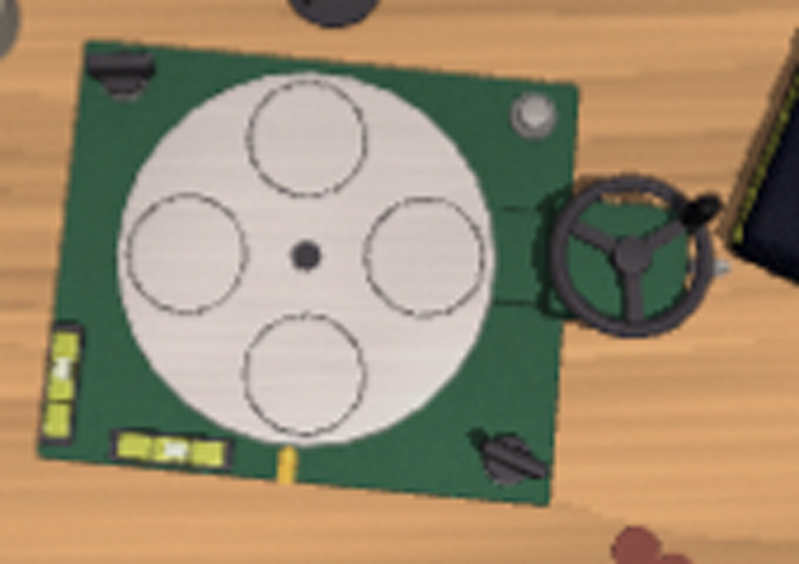

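View pics/s1.png

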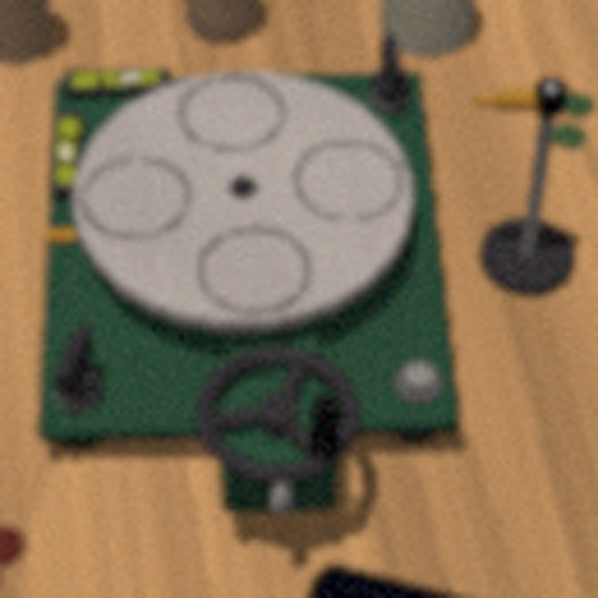

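The crops show the x-bubble about 16 crop px to the far side of its block middle at (61,384), and the y-bubble almost central at (175,450) against (173,449). The handle is at (703,208), short of the pointer at (722,267). Next I'll measure the levels, wings and wheel more precisely.

```bash
cat >> m.py <<'E'
YAW=np.radians(-6.4); C0=np.array([.5565,-.0577])
Rc=np.array([[np.cos(YAW),-np.sin(YAW)],[np.sin(YAW),np.cos(YAW)]])
def w(l,z): return np.r_[C0+Rc@np.array(l),z]
def loc(p): return Rc.T@(np.array(p)[:2]-C0)
def sample(c,pts):
    uv=c.proj(pts).astype(np.float32); return cv2.remap(c.im,uv[:,0].reshape(1,-1),uv[:,1].reshape(1,-1),cv2.INTER_CUBIC)[0].astype(float)
def level(c,ctr,ax):
    t=np.arange(-.06,.0601,.001); acc=0
    for o in(-.004,-.002,0,.002,.004):
        pts=[w(np.array(ctr)+(np.array([a,o]) if ax==0 else np.array([o,a])),.056) for a in t]; acc=acc+sample(c,pts)
    acc/=5; return t,acc
E
python3 - <<'E'
from m import *
c=Cam('top')
for n,ctr,ax in(('x',loc((.475,.122)),0),('y',loc((.4231,.0445)),1)):
    print(n,np.round(ctr,4))
    t,a=level(c,ctr,ax)
    print('t',(t[::3]*1000).astype(int).tolist()); print('R',a[::3,0].astype(int).tolist()); print('B',a[::3,2].astype(int).tolist())
print('wing',loc((.7015,.0755)),loc((.409,-.2008)))
P=c.cloud(); V=c.im.max(2)
for lo in((.409,-.2008),(.7015,.0755)):
    mm=(P[...,2]>.082)&(P[...,2]<.115)&(V<110)&(np.hypot(P[...,0]-lo[0],P[...,1]-lo[1])<.05)&(P[...,2]>.088)
    uv=np.argwhere(mm)[:,::-1]; q=c.plane(uv,.098)[:,:2]; r=cv2.minAreaRect(q.astype(np.float32)); e,U=np.linalg.eigh(np.cov(q.T)); print(len(q),q.mean(0),r,'axis',np.degrees(np.arctan2(U[1,1],U[0,1])))
# wheel: rim mask
mm=(P[...,2]>.085)&(P[...,2]<.125)&(V<90)&(P[...,1]<-.21)&(P[...,1]>-.37)&(P[...,0]>.46)&(P[...,0]<.62)
q=c.plane(np.argwhere(mm)[:,::-1],.11)[:,:2].astype(np.float32); print('wheel',cv2.minEnclosingCircle(q),cv2.fitEllipse(cv2.convexHull(q)))
k=(P[...,2]>.165)&(abs(P[...,0]-.57)<.05)&(abs(P[...,1]+.33)<.05); q=c.plane(np.argwhere(k)[:,::-1],.174); print('handle top',len(q),q.mean(0))
k=(P[...,0]<.3)&(P[...,1]<-.2)&(P[...,2]>.03)
for a,ce,st,mm in blobs(k,20): print('tray',ce,a,np.percentile(P[mm],95,axis=0),P[mm].mean(0),c.im[mm].mean(0))
E
```

```text
x [-0.101   0.1695]
t [-60, -56, -53, -50, -47, -44, -41, -38, -35, -32, -29, -26, -23, -20, -17, -14, -11, -8, -5, -2, 0, 3, 6, 9, 12, 15, 18, 21, 24, 27, 30, 33, 36, 39, 42, 45, 48, 51, 54, 57, 60]
R [179, 72, 54, 53, 57, 69, 115, 176, 194, 191, 189, 189, 188, 187, 141, 120, 193, 188, 188, 186, 188, 199, 206, 199, 195, 201, 178, 183, 185, 185, 184, 156, 85, 64, 37, 45, 56, 53, 53, 53, 53]
B [95, 64, 69, 71, 65, 68, 74, 80, 88, 87, 83, 83, 82, 82, 64, 56, 84, 82, 81, 85, 122, 170, 185, 174, 168, 160, 85, 76, 79, 79, 78, 72, 63, 63, 44, 59, 71, 69, 69, 68, 68]
y [-0.144   0.0867]
t [-60, -56, -53, -50, -47, -44, -41, -38, -35, -32, -29, -26, -23, -20, -17, -14, -11, -8, -5, -2, 0, 3, 6, 9, 12, 15, 18, 21, 24, 27, 30, 33, 36, 39, 42, 45, 48, 51, 54, 57, 60]
R [53, 55, 55, 53, 52, 61, 91, 145, 202, 196, 196, 197, 197, 193, 171, 159, 194, 218, 214, 212, 212, 200, 186, 175, 160, 183, 195, 195, 195, 194, 195, 186, 142, 72, 65, 55, 54, 55, 56, 55, 54]
B [68, 70, 71, 68, 63, 67, 73, 77, 96, 90, 91, 91, 89, 87, 81, 99, 154, 196, 194, 194, 193, 137, 80, 81, 76, 84, 88, 88, 88, 87, 87, 86, 80,
[... 394 characters left out ...]
2375536540866
wheel ((0.5458519458770752, -0.28245410323143005), 0.06426296383142471) ((0.549209475517273, -0.2836964428424835), (0.11520036309957504, 0.12594155967235565), 0.8924334645271301)
handle top 26 [ 0.57401949 -0.33020753  0.174     ]
tray [451.15030675 377.45398773] 326 [-0.06718453 -0.71743919  0.10941908] [-0.08569258 -0.74542583  0.07390826] [91.98773006 72.99079755 58.59509202]
tray [408.06703911 378.58659218] 179 [-0.06600449 -0.56860213  0.08032205] [-0.08143082 -0.59709411  0.05781312] [111.39664804  88.78212291  71.46927374]
tray [367.63865546 380.31932773] 119 [-0.06460966 -0.43217533  0.11701149] [-0.07221819 -0.45122335  0.06988611] [80.16806723 63.25210084 50.43697479]
```

carry_out --series '[{"turn":0.15},{"turn":0.15},{"turn":0.15},{"turn":0.15},{"turn":0.15},{"turn":0.15},{"turn":0.15},{"turn":0.15},{"turn":0.15},{"turn":0.15},{"turn":0.15},{"turn":0.12},{"travel":[-11,48,0]},{"travel":[-11,48,0]},{"travel":[-11,48,0]},{"travel":[-11,48,0]},{"travel":[-11,48,0]},{"travel":[-11,48,0]},{"travel":[-11,48,0]},{"travel":[-11,48,0]}]' --claw 60

```text
invalid input at $.series[0]: expected keys travel, turn
```

```bash
cat > go.py <<'E'
# go.py x y z(mm) -> tool-frame travel total
import sys; from h import *
s=manip.read_state(); p=s['tool_pos']*1000; y=s['tool_rot'][2]
print('t',round(s['time_s'],2),'pos',p.round(1),'yaw',round(y,3),'rp',s['tool_rot'][:2].round(3),'q',s['qpos'].round(2),'F',s['force'].round(1),'gap',round(s['finger_gap']*1000,1),round(s['finger_force'],1))
a=list(map(float,sys.argv[1:]))
for i in range(0,len(a),3):
    d=R.from_euler('xyz',s['tool_rot']).as_matrix().T@(np.array(a[i:i+3])-p); print('travel',d.round(1),'rows@48',round(abs(d).max()/48,1)); p=np.array(a[i:i+3])
E
python3 go.py 409 -201 240 409 -201 75
```

```text
t 0.25 pos [168.3 601.6 238.4] yaw 2.869 rp [-3.141  0.   ] q [-1.26  0.69 -0.19  1.57  0.16  0.9  -0.22] F [-0.4  0.3  0.5] gap 88.3 0.0
travel [-448.  -708.1   -1. ] rows@48 14.8
travel [0.00e+00 1.00e-01 1.65e+02] rows@48 3.4
```

carry_out --series '[{"travel":[0,0,0],"turn":0.15},{"travel":[0,0,0],"turn":0.15},{"travel":[0,0,0],"turn":0.15},{"travel":[0,0,0],"turn":0.15},{"travel":[0,0,0],"turn":0.15},{"travel":[0,0,0],"turn":0.15},{"travel":[0,0,0],"turn":0.15},{"travel":[0,0,0],"turn":0.15},{"travel":[0,0,0],"turn":0.15},{"travel":[0,0,0],"turn":0.15},{"travel":[0,0,0],"turn":0.15},{"travel":[0,0,0],"turn":0.12},{"travel":[-11,48,0],"turn":0},{"travel":[-11,48,0],"turn":0},{"travel":[-11,48,0],"turn":0},{"travel":[-11,48,0],"turn":0},{"travel":[-11,48,0],"turn":0},{"travel":[-11,48,0],"turn":0},{"travel":[-11,48,0],"turn":0},{"travel":[-11,48,0],"turn":0}]' --claw 60

```text
time_s: 2.25
tool_pos: [0.4716, 0.3477, 0.2388]
tool_rot: [-3.141, -0.0, 1.099]
force: [0.3, 1.2, -0.9]
finger_gap: 0.0598
finger_force: 0.0
```

```bash
python3 go.py 409 -201 240 409 -201 75
```

```text
t 2.25 pos [471.6 347.7 238.8] yaw 1.099 rp [-3.141 -0.   ] q [-0.86  0.65  0.26  1.7  -0.22  0.82 -0.98] F [ 0.3  1.2 -0.9] gap 59.8 0.0
travel [-517.2  193.5   -1.4] rows@48 10.8
travel [-0.00e+00  1.00e-01  1.65e+02] rows@48 3.4
```

carry_out --series '[{"travel":[-47,18,0],"turn":0},{"travel":[-47,18,0],"turn":0},{"travel":[-47,18,0],"turn":0},{"travel":[-47,18,0],"turn":0},{"travel":[-47,18,0],"turn":0},{"travel":[-47,18,0],"turn":0},{"travel":[-47,18,0],"turn":0},{"travel":[-47,18,0],"turn":0},{"travel":[-47,18,0],"turn":0},{"travel":[-47,18,0],"turn":0},{"travel":[-47,14,0],"turn":0},{"travel":[0,0,0],"turn":0}]'

```text
time_s: 3.45
tool_pos: [0.4063, -0.2045, 0.2391]
tool_rot: [3.139, 0.004, 1.085]
force: [0.3, 1.1, 0.4]
finger_gap: 0.0599
finger_force: 0.0
```

```bash
python3 go.py 409 -201 240 409 -201 75
```

```text
t 3.45 pos [ 406.3 -204.5  239.1] yaw 1.085 rp [3.139 0.004] q [ 0.25  0.48  0.17  2.07 -0.13  0.6   0.02] F [0.3 1.1 0.4] gap 59.9 0.0
travel [ 4.3  0.7 -0.9] rows@48 0.1
travel [  0.6  -0.5 165. ] rows@48 3.4
```

carry_out --series '[{"travel":[4,1,0],"turn":-0.01},{"travel":[0,0,40],"turn":0},{"travel":[0,0,40],"turn":0},{"travel":[0,0,40],"turn":0},{"travel":[0,0,30],"turn":0},{"travel":[0,0,15],"turn":0},{"travel":[0,0,0],"turn":0}]'

```text
time_s: 4.15
tool_pos: [0.4111, -0.1902, 0.0719]
tool_rot: [-3.137, -0.001, 1.113]
force: [-0.6, 0.1, -0.2]
finger_gap: 0.06
finger_force: 0.0
```

carry_out --series '[{"travel":[0,0,0],"turn":0},{"travel":[0,0,0],"turn":0},{"travel":[0,0,0],"turn":0},{"travel":[0,0,0],"turn":0},{"travel":[0,0,0],"turn":0},{"travel":[0,0,0],"turn":0}]' --claw 2

```text
time_s: 4.75
tool_pos: [0.4124, -0.1939, 0.074]
tool_rot: [3.139, -0.0, 1.109]
force: [6.5, -3.1, -3.6]
finger_gap: 0.0143
finger_force: 2.7
```

```bash
python3 go.py 409 -201 240; python3 -c "
from h import *
c=Cam('side'); c.save('s2.png',(180,170,340,300),4.5)"
```

```text
t 4.75 pos [ 412.4 -193.9   74. ] yaw 1.109 rp [ 3.139 -0.   ] q [ 0.31  0.8   0.04  2.2  -0.2   0.14  0.07] F [ 6.5 -3.1 -3.6] gap 14.3 2.7
travel [  -7.8    0.7 -166. ] rows@48 3.5
```

View pics/s2.png

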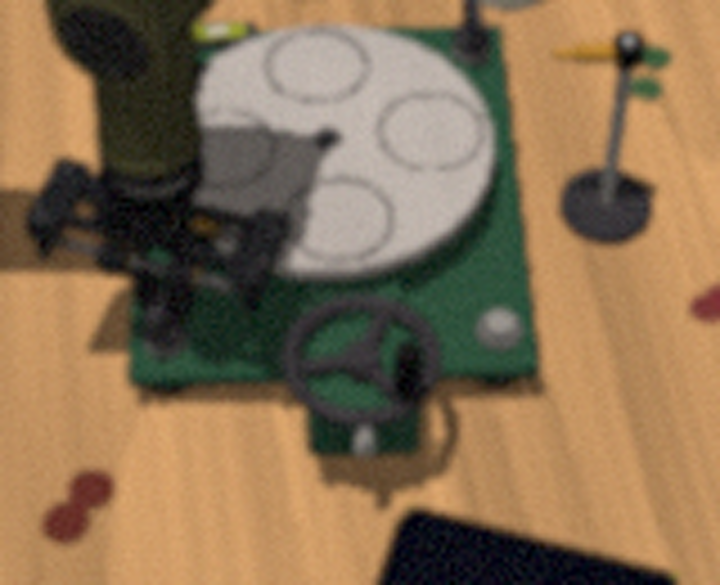

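The side view shows the gripper over the front wing at (165,320), clear of the wheel and disc. The tool is 8 mm off along the wing, so I'll recentre it.

carry_out --series '[{"travel":[0,0,0],"turn":0},{"travel":[0,0,0],"turn":0},{"travel":[-8,1,0],"turn":0},{"travel":[0,0,0],"turn":0},{"travel":[0,0,0],"turn":0},{"travel":[0,0,0],"turn":0}]' --claw 40

```text
time_s: 5.4
tool_pos: [0.4083, -0.2009, 0.0737]
tool_rot: [-3.141, -0.0, 1.109]
force: [0.0, -0.3, -0.9]
finger_gap: 0.04
finger_force: 0.0
```

carry_out --series '[{"travel":[0,0,0],"turn":0},{"travel":[0,0,0],"turn":0},{"travel":[0,0,0],"turn":0},{"travel":[0,0,0],"turn":0},{"travel":[0,0,0],"turn":0},{"travel":[0,0,0],"turn":0},{"travel":[0,0,0],"turn":0}]' --claw 2

```text
time_s: 6.1
tool_pos: [0.4099, -0.2015, 0.0738]
tool_rot: [3.139, -0.0, 1.109]
force: [4.9, -1.2, -2.3]
finger_gap: 0.0118
finger_force: 30.0
```

carry_out --series '[{"travel":[0,0,0],"turn":0.15},{"travel":[0,0,0],"turn":0.15},{"travel":[0,0,0],"turn":0.15},{"travel":[0,0,0],"turn":0.15},{"travel":[0,0,0],"turn":0.15},{"travel":[0,0,0],"turn":0.15},{"travel":[0,0,0],"turn":0.15},{"travel":[0,0,0],"turn":0.15},{"travel":[0,0,0],"turn":0.15},{"travel":[0,0,0],"turn":0.15},{"travel":[0,0,0],"turn":0.15},{"travel":[0,0,0],"turn":0.15},{"travel":[0,0,0],"turn":0.15},{"travel":[0,0,0],"turn":0.15},{"travel":[0,0,0],"turn":0.15},{"travel":[0,0,0],"turn":0},{"travel":[0,0,0],"turn":0}]'

```text
time_s: 7.8
tool_pos: [0.4098, -0.2014, 0.0738]
tool_rot: [-3.14, -0.002, -1.141]
force: [3.4, -1.6, -3.7]
finger_gap: 0.0121
finger_force: 30.0
```

carry_out --series '[{"travel":[0,0,0],"turn":0},{"travel":[0,0,0],"turn":0},{"travel":[0,0,0],"turn":0},{"travel":[0,0,0],"turn":0}]' --claw 62

```text
time_s: 8.2
tool_pos: [0.4078, -0.2006, 0.0736]
tool_rot: [3.141, 0.001, -1.141]
force: [0.5, 0.7, -0.1]
finger_gap: 0.0413
finger_force: 0.0
```

```bash
cat > lv.py <<'E'
from m import *
c=Cam('top')
for n,ctr,ax in(('x',(-.101-.0025,.1695),0),('y',(-.144,.0867-.0012),1)):
    t,a=level(c,ctr,ax); B=a[:,2]; wt=np.clip(B-115,0,None); print(n,'bubble mm',(t*wt).sum()/max(wt.sum(),1)*1000,'len',(B>125).sum(),B[::5].astype(int).tolist())
E
python3 lv.py; python3 go.py
```

```text
x bubble mm 4.434142882467706 len 16 [114, 73, 77, 68, 79, 90, 92, 87, 89, 69, 87, 95, 207, 194, 189, 67, 85, 85, 85, 79, 69, 47, 77, 75, 73]
y bubble mm -3.771385314155891 len 17 [38, 38, 38, 34, 36, 43, 82, 96, 93, 90, 182, 203, 206, 117, 87, 86, 94, 93, 94, 100, 76, 76, 76, 76, 75]
t 8.25 pos [ 408.1 -200.7   73.7] yaw -1.141 rp [3.141e+00 1.000e-03] q [ 0.2   0.82  0.26  2.21 -0.98  0.23 -1.37] F [-0.6  0.5 -0.6] gap 45.4 0.0
```

carry_out --series '[{"travel":[0,0,0],"turn":0},{"travel":[0,0,0],"turn":0},{"travel":[0,0,0],"turn":-0.15},{"travel":[0,0,0],"turn":-0.15},{"travel":[0,0,0],"turn":-0.15},{"travel":[0,0,0],"turn":-0.15},{"travel":[0,0,0],"turn":-0.15},{"travel":[0,0,0],"turn":-0.15},{"travel":[0,0,0],"turn":-0.15},{"travel":[0,0,0],"turn":-0.15},{"travel":[0,0,0],"turn":-0.15},{"travel":[0,0,0],"turn":-0.15},{"travel":[0,0,0],"turn":-0.15},{"travel":[0,0,0],"turn":-0.15},{"travel":[0,0,0],"turn":-0.15},{"travel":[0,0,0],"turn":-0.15},{"travel":[0,0,0],"turn":-0.15},{"travel":[0,0,0],"turn":-0.15},{"travel":[0,0,0],"turn":-0.15},{"travel":[0,0,0],"turn":-0.15}]'

```text
time_s: 10.25
tool_pos: [0.4084, -0.201, 0.0737]
tool_rot: [-3.141, 0.0, 1.565]
force: [-0.4, -0.4, -0.3]
finger_gap: 0.062
finger_force: 0.0
```

carry_out --series '[{"travel":[0,0,0],"turn":-0.15},{"travel":[0,0,0],"turn":-0.15},{"travel":[0,0,0],"turn":-0.14},{"travel":[0,0,0],"turn":0},{"travel":[0,0,0],"turn":0}]'

```text
time_s: 10.75
tool_pos: [0.4084, -0.201, 0.0737]
tool_rot: [3.142, -0.0, 1.995]
force: [-0.4, 0.5, -0.6]
finger_gap: 0.0618
finger_force: 0.0
```

carry_out --series '[{"travel":[0,0,0],"turn":0},{"travel":[0,0,0],"turn":0},{"travel":[0,0,0],"turn":0},{"travel":[0,0,0],"turn":0},{"travel":[0,0,0],"turn":0},{"travel":[0,0,0],"turn":0},{"travel":[0,0,0],"turn":0}]' --claw 2

```text
time_s: 11.45
tool_pos: [0.4094, -0.2005, 0.0737]
tool_rot: [3.14, 0.0, 1.999]
force: [1.1, 1.4, -0.8]
finger_gap: 0.0117
finger_force: 30.0
```

```bash
python3 lv.py; python3 go.py
```

```text
x bubble mm 4.299665551839525 len 16 [116, 74, 78, 69, 81, 92, 94, 91, 90, 70, 89, 98, 210, 198, 194, 69, 87, 88, 87, 81, 71, 48, 80, 76, 76]
y bubble mm -3.7558441558441036 len 17 [76, 78, 75, 70, 82, 104, 98, 99, 96, 92, 185, 206, 210, 120, 89, 88, 98, 96, 96, 103, 79, 77, 77, 78, 78]
t 11.5 pos [ 409.5 -200.5   73.7] yaw 2.0 rp [3.14 0.  ] q [ 0.43  0.79 -0.12  2.19  0.51  0.18  0.27] F [ 2.1  0.5 -0.9] gap 11.6 30.0
```

carry_out --series '[{"travel":[0,0,0],"turn":0.15},{"travel":[0,0,0],"turn":0.15},{"travel":[0,0,0],"turn":0.15},{"travel":[0,0,0],"turn":0.15},{"travel":[0,0,0],"turn":0.15},{"travel":[0,0,0],"turn":0.15},{"travel":[0,0,0],"turn":0.15},{"travel":[0,0,0],"turn":0.15},{"travel":[0,0,0],"turn":0.15},{"travel":[0,0,0],"turn":0.15},{"travel":[0,0,0],"turn":0.15},{"travel":[0,0,0],"turn":0.1},{"travel":[0,0,0],"turn":0},{"travel":[0,0,0],"turn":0}]'

```text
time_s: 12.9
tool_pos: [0.4108, -0.2012, 0.0737]
tool_rot: [3.14, -0.003, 0.252]
force: [5.8, 0.6, -3.7]
finger_gap: 0.0116
finger_force: 30.0
```

carry_out --series '[{"travel":[0,0,0],"turn":0},{"travel":[0,0,0],"turn":0},{"travel":[0,0,0],"turn":0},{"travel":[0,0,0],"turn":0},{"travel":[0,0,-40],"turn":0},{"travel":[0,0,-45],"turn":0},{"travel":[0,0,-45],"turn":0},{"travel":[0,0,-36],"turn":0},{"travel":[0,0,0],"turn":0},{"travel":[0,0,0],"turn":0}]' --claw 45

```text
time_s: 13.9
tool_pos: [0.4084, -0.2008, 0.2401]
tool_rot: [3.141, -0.001, 0.249]
force: [-0.8, 0.5, -0.7]
finger_gap: 0.0451
finger_force: 0.0
```

```bash
python3 lv.py; python3 go.py 702 76 240
```

```text
x bubble mm 0.28936170212771545 len 17 [116, 75, 79, 67, 80, 92, 94, 91, 90, 67, 100, 190, 213, 198, 91, 63, 87, 86, 87, 81, 70, 48, 80, 76, 75]
y bubble mm -0.7499999999999495 len 0 [38, 39, 39, 36, 38, 43, 43, 43, 41, 43, 92, 106, 115, 57, 40, 76, 98, 96, 95, 105, 79, 76, 78, 77, 78]
t 13.95 pos [ 407.8 -200.5  239.1] yaw 0.249 rp [-3.141e+00  1.000e-03] q [ 0.16  0.49  0.29  2.07 -0.24  0.61 -0.71] F [ 0.9  0.8 -0.8] gap 45.1 0.0
travel [ 353.3 -195.4   -1. ] rows@48 7.4
```

carry_out --series '[{"travel":[44,-24,0],"turn":0},{"travel":[44,-24,0],"turn":0},{"travel":[44,-24,0],"turn":0},{"travel":[44,-25,0],"turn":0},{"travel":[44,-25,0],"turn":0},{"travel":[44,-25,0],"turn":0},{"travel":[45,-24,0],"turn":0},{"travel":[44,-24,0],"turn":0},{"travel":[0,0,0],"turn":-0.145},{"travel":[0,0,0],"turn":-0.145},{"travel":[0,0,0],"turn":-0.145},{"travel":[0,0,0],"turn":-0.145},{"travel":[0,0,0],"turn":-0.145},{"travel":[0,0,0],"turn":-0.145},{"travel":[0,0,0],"turn":-0.145},{"travel":[0,0,0],"turn":-0.145},{"travel":[0,0,0],"turn":-0.145},{"travel":[0,0,0],"turn":0}]'

```text
time_s: 15.75
tool_pos: [0.699, 0.0723, 0.2369]
tool_rot: [-3.137, -0.001, 1.554]
force: [0.1, -0.0, 0.3]
finger_gap: 0.045
finger_force: 0.0
```

carry_out --series '[{"travel":[0,0,0],"turn":0},{"travel":[0,0,0],"turn":0}]'

```text
time_s: 15.95
tool_pos: [0.6998, 0.0726, 0.2386]
tool_rot: [-3.14, 0.0, 1.551]
force: [0.7, -0.6, -0.2]
finger_gap: 0.0452
finger_force: 0.0
```

```bash
python3 go.py 702 76 73
```

```text
t 15.95 pos [699.8  72.6 238.6] yaw 1.551 rp [-3.14  0.  ] q [-0.16  0.8  -0.01  1.3   0.01  1.04 -0.2 ] F [ 0.7 -0.6 -0.2] gap 45.2 0.0
travel [  3.5   2.5 165.6] rows@48 3.4
```

carry_out --series '[{"travel":[4,2,0],"turn":0},{"travel":[0,0,40],"turn":0},{"travel":[0,0,40],"turn":0},{"travel":[0,0,40],"turn":0},{"travel":[0,0,30],"turn":0},{"travel":[0,0,15],"turn":0},{"travel":[0,0,0],"turn":0},{"travel":[0,0,0],"turn":0},{"travel":[0,0,0],"turn":0}]'

```text
time_s: 16.85
tool_pos: [0.704, 0.0769, 0.077]
tool_rot: [3.138, -0.001, 1.554]
force: [-0.3, -0.2, 0.3]
finger_gap: 0.0451
finger_force: 0.0
```

carry_out --series '[{"travel":[0,0,0],"turn":0},{"travel":[0,0,0],"turn":0},{"travel":[0,0,0],"turn":0},{"travel":[0,0,0],"turn":0},{"travel":[0,0,0],"turn":0},{"travel":[0,0,0],"turn":0},{"travel":[0,0,0],"turn":0}]' --claw 2

```text
time_s: 17.55
tool_pos: [0.7039, 0.0767, 0.0751]
tool_rot: [3.138, -0.0, 1.554]
force: [5.4, -0.3, -1.7]
finger_gap: 0.0117
finger_force: 30.0
```

```bash
python3 lv.py; python3 go.py 702 76 73
```

```text
x bubble mm 0.0 len 0 [52, 53, 53, 53, 53, 53, 54, 55, 52, 39, 34, 35, 35, 32, 37, 41, 43, 44, 48, 49, 50, 51, 51, 53, 54]
y bubble mm -10.590909090909046 len 0 [75, 76, 73, 68, 80, 101, 95, 95, 94, 90, 116, 98, 56, 37, 41, 40, 36, 41, 46, 44, 46, 48, 49, 50, 50]
t 17.6 pos [703.9  76.7  75.1] yaw 1.554 rp [ 3.138 -0.   ] q [-0.17  0.99 -0.02  1.4   0.02  0.74 -0.21] F [ 5.7 -0.4 -1. ] gap 11.5 30.0
travel [-0.7 -1.9  2.1] rows@48 0.0
```

Gripped. Turning clockwise 1.6 rad.

carry_out --series '[{"travel":[0,0,0],"turn":0.15},{"travel":[0,0,0],"turn":0.15},{"travel":[0,0,0],"turn":0.15},{"travel":[0,0,0],"turn":0.15},{"travel":[0,0,0],"turn":0.15},{"travel":[0,0,0],"turn":0.15},{"travel":[0,0,0],"turn":0.15},{"travel":[0,0,0],"turn":0.15},{"travel":[0,0,0],"turn":0.15},{"travel":[0,0,0],"turn":0.15},{"travel":[0,0,0],"turn":0.1},{"travel":[0,0,0],"turn":0},{"travel":[0,0,0],"turn":0}]'

```text
time_s: 18.9
tool_pos: [0.704, 0.0765, 0.0751]
tool_rot: [3.141, -0.004, -0.047]
force: [5.8, -0.6, -1.8]
finger_gap: 0.0116
finger_force: 30.0
```

carry_out --series '[{"travel":[0,0,0],"turn":0},{"travel":[0,0,0],"turn":0},{"travel":[0,0,0],"turn":0},{"travel":[0,0,0],"turn":0},{"travel":[0,0,-40],"turn":0},{"travel":[0,0,-45],"turn":0},{"travel":[0,0,-45],"turn":0},{"travel":[0,0,-36],"turn":0},{"travel":[0,0,0],"turn":0},{"travel":[0,0,0],"turn":0}]' --claw 45

```text
time_s: 19.9
tool_pos: [0.7022, 0.0768, 0.2414]
tool_rot: [-3.141, -0.001, -0.046]
force: [0.1, 0.5, -0.2]
finger_gap: 0.0449
finger_force: 0.0
```

```bash
python3 lv.py; python3 - <<'E'
from m import *
c=Cam('top'); P=c.cloud(); V=c.im.max(2)
k=(P[...,2]>.16)&(P[...,2]<.19)&(abs(P[...,0]-.57)<.05)&(abs(P[...,1]+.33)<.05); q=c.plane(np.argwhere(k)[:,::-1],.174); print('handle top',len(q),q.mean(0))
# side
d=Cam('side'); Q=d.cloud(); k=(Q[...,2]>.165)&(Q[...,2]<.19)&(abs(Q[...,0]-.57)<.05)&(abs(Q[...,1]+.33)<.06); print(k.sum(),Q[k].mean(0))
mm=(Q[...,2]>.09)&(Q[...,2]<.125)&(d.im.max(2)<90)&(Q[...,1]<-.21)&(Q[...,1]>-.37)&(Q[...,0]>.46)&(Q[...,0]<.62)
q=d.plane(np.argwhere(mm)[:,::-1],.112)[:,:2].astype(np.float32); print('side wheel',cv2.fitEllipse(cv2.convexHull(q)))
for s in(-1,1): print('local axis guess', loc((.5465,-.2845)))
# hub of wheel
mm=(P[...,2]>.095)&(P[...,2]<.13)&(np.hypot(P[...,0]-.546,P[...,1]+.285)<.025)&(V<90); q=c.plane(np.argwhere(mm)[:,::-1],.11); print('hub',q.mean(0),np.median(P[mm],0))
# steel pointer
m=(c.im.min(2)>95)&(P[...,1]<-.33)&(P[...,1]>-.39)&(abs(P[...,0]-.54)<.05)&(hs:=cv2.cvtColor(c.im,cv2.COLOR_RGB2HSV)[...,1]<60)
print('ptr',[ (a,ce,P[k].mean(0)) for a,ce,_,k in blobs(m,2)])
E
python3 go.py
```

```text
x bubble mm 0.5784524005940173 len 17 [67, 46, 44, 39, 42, 45, 47, 54, 60, 60, 94, 182, 201, 196, 91, 63, 94, 94, 94, 89, 76, 53, 87, 83, 81]
y bubble mm -0.5403397027600301 len 19 [83, 85, 81, 74, 88, 112, 106, 105, 105, 88, 134, 215, 233, 222, 84, 95, 105, 103, 102, 112, 84, 83, 84, 84, 85]
handle top 29 [ 0.57457649 -0.33018635  0.174     ]
24 [ 0.57420223 -0.33728953  0.17149475]
side wheel ((0.5479214191436768, -0.3023894131183624), (0.11891184002161026, 0.13585114479064941), 175.26853942871094)
local axis guess [ 0.01534347 -0.22650125]
local axis guess [ 0.01534347 -0.22650125]
hub [ 0.54814985 -0.28680207  0.11      ] [ 0.54889631 -0.28702565  0.112778  ]
ptr [(np.int32(9), array([332.77777778, 196.33333333]), array([ 0.54164158, -0.35426786,  0.09964495]))]
t 20.05 pos [701.   77.  238.7] yaw -0.046 rp [-3.142  0.004] q [-0.39  0.85  0.49  1.3  -0.41  1.09 -1.47] F [ 0.  -0.3 -0.4] gap 44.6 0.0
```

carry_out --series '[{"travel":[-12,46,0],"turn":0},{"travel":[-12,46,0],"turn":0},{"travel":[-12,46,0],"turn":0},{"travel":[-12,46,0],"turn":0},{"travel":[-12,46,0],"turn":0},{"travel":[-12,46,0],"turn":0},{"travel":[-12,46,0],"turn":0},{"travel":[-12,46,0],"turn":0},{"travel":[-12,45,0],"turn":0},{"travel":[0,0,0],"turn":-0.15},{"travel":[0,0,0],"turn":-0.15},{"travel":[0,0,0],"turn":-0.15},{"travel":[0,0,0],"turn":-0.15},{"travel":[0,0,0],"turn":-0.15},{"travel":[0,0,0],"turn":-0.15},{"travel":[0,0,0],"turn":-0.15},{"travel":[0,0,0],"turn":-0.15},{"travel":[0,0,0],"turn":-0.15},{"travel":[0,0,0],"turn":-0.15}]'

```text
time_s: 21.95
tool_pos: [0.5745, -0.3303, 0.2389]
tool_rot: [-3.139, -0.001, 1.46]
force: [-0.2, 0.3, 0.8]
finger_gap: 0.0448
finger_force: 0.0
```

carry_out --series '[{"travel":[0,0,0],"turn":0},{"travel":[0,0,0],"turn":0},{"travel":[0,0,0],"turn":0}]'

```text
time_s: 22.25
tool_pos: [0.5751, -0.3307, 0.24]
tool_rot: [-3.14, -0.0, 1.451]
force: [-0.2, 0.6, -0.2]
finger_gap: 0.0449
finger_force: 0.0
```

```bash
python3 go.py 574 -331 132
```

```text
t 22.25 pos [ 575.1 -330.7  240. ] yaw 1.451 rp [-3.14 -0.  ] q [ 0.45  0.74 -0.    1.44  0.    0.96  0.33] F [-0.2  0.6 -0.2] gap 44.9 0.0
travel [ -0.5  -0.9 108. ] rows@48 2.3
```

carry_out --series '[{"travel":[0,-1,40],"turn":0},{"travel":[0,0,40],"turn":0},{"travel":[0,0,27],"turn":0},{"travel":[0,0,0],"turn":0},{"travel":[0,0,0],"turn":0}]'

```text
time_s: 22.75
tool_pos: [0.5746, -0.3308, 0.134]
tool_rot: [-3.142, 0.0, 1.453]
force: [0.4, 0.2, 1.3]
finger_gap: 0.0447
finger_force: 0.0
```

carry_out --series '[{"travel":[0,0,0],"turn":0},{"travel":[0,0,0],"turn":0},{"travel":[0,0,0],"turn":0},{"travel":[0,0,0],"turn":0},{"travel":[0,0,0],"turn":0},{"travel":[0,0,0],"turn":0}]' --claw 10

```text
time_s: 23.35
tool_pos: [0.5753, -0.3313, 0.1349]
tool_rot: [3.139, 0.001, 1.454]
force: [0.1, 0.6, 6.6]
finger_gap: 0.018
finger_force: 30.0
```

```bash
cat > arc.py <<'E'
# arc.py a_from a_to n : world angles (deg) of handle on wheel, CW; prints tool travel rows
import sys; from h import *
AX=np.array([548,-286.5]); a0,a1,n=float(sys.argv[1]),float(sys.argv[2]),int(sys.argv[3])
s=manip.read_state(); y=s['tool_rot'][2]; p=s['tool_pos'][:2]*1000
d=p-AX; print('t',round(s['time_s'],2),'pos',p.round(1),'r',round(np.hypot(*d),1),'ang',round(np.degrees(np.arctan2(d[1],d[0])),1),'yaw',round(y,3),'F',s['force'].round(1),'gap',round(s['finger_gap']*1000,1))
a=np.radians(np.linspace(a0,a1,n+1)); q=AX+50*np.c_[np.cos(a),np.sin(a)]
T=np.c_[(q-q[0])@[np.cos(y),np.sin(y)],(q-q[0])@[np.sin(y),-np.cos(y)]].round().astype(int)
print([[int(i),int(j),0] for i,j in np.diff(T,axis=0)])
E
python3 arc.py -59 -96.4 6
```

```text
t 23.35 pos [ 575.3 -331.3] r 52.4 ang -58.6 yaw 1.454 F [0.1 0.6 6.6] gap 18.0
[[-3, -4, 0], [-3, -5, 0], [-2, -5, 0], [-1, -6, 0], [-1, -5, 0], [0, -5, 0]]
```

carry_out --series '[{"travel":[-3,-4,0],"turn":0},{"travel":[-3,-5,0],"turn":0},{"travel":[-2,-5,0],"turn":0},{"travel":[-1,-6,0],"turn":0},{"travel":[-1,-5,0],"turn":0},{"travel":[0,-5,0],"turn":0},{"travel":[0,0,0],"turn":0},{"travel":[0,0,0],"turn":0}]'

```text
time_s: 24.15
tool_pos: [0.5437, -0.3372, 0.1348]
tool_rot: [3.14, -0.0, 1.454]
force: [0.5, 1.1, 8.4]
finger_gap: 0.0179
finger_force: 30.0
```

```bash
python3 arc.py -96.4 -456.4 20; python3 go.py
```

```text
t 24.15 pos [ 543.7 -337.2] r 50.9 ang -94.8 yaw 1.454 F [0.5 1.1 8.4] gap 17.9
[[2, -15, 0], [7, -14, 0], [11, -12, 0], [14, -7, 0], [16, -2, 0], [15, 2, 0], [14, 7, 0], [11, 11, 0], [7, 14, 0], [3, 15, 0], [-2, 16, 0], [-7, 14, 0], [-11, 11, 0], [-14, 7, 0], [-16, 3, 0], [-15, -3, 0], [-14, -7, 0], [-11, -11, 0], [-7, -14, 0], [-3, -15, 0]]
t 24.15 pos [ 543.7 -337.2  134.8] yaw 1.454 rp [ 3.14 -0.  ] q [ 0.49  0.83 -0.01  1.61  0.01  0.69  0.36] F [0.5 1.1 8.4] gap 17.9 30.0
```

carry_out --series '[{"travel":[0,-1,0],"turn":0},{"travel":[0,0,0],"turn":0}]'

```text
time_s: 24.35
tool_pos: [0.5435, -0.3372, 0.1348]
tool_rot: [3.139, 0.0, 1.454]
force: [1.3, 0.6, 7.4]
finger_gap: 0.0182
finger_force: 30.0
```

carry_out --series '[{"travel":[0,0,0],"turn":0},{"travel":[0,0,0],"turn":0},{"travel":[0,0,0],"turn":0},{"travel":[0,0,0],"turn":0},{"travel":[0,0,-40],"turn":0},{"travel":[0,0,-45],"turn":0},{"travel":[-45,-20,-20],"turn":0},{"travel":[-45,-20,0],"turn":0},{"travel":[-45,-20,0],"turn":0},{"travel":[-45,-20,0],"turn":0},{"travel":[0,0,0],"turn":0}]' --claw 45

```text
time_s: 25.45
tool_pos: [0.4351, -0.5128, 0.2372]
tool_rot: [-3.137, 0.007, 1.441]
force: [-1.1, -0.7, -0.6]
finger_gap: 0.0451
finger_force: 0.0
```

```bash
cat > hd.py <<'E'
from m import *
c=Cam('top'); P=c.cloud(); V=c.im.max(2)
k=(P[...,2]>.155)&(P[...,2]<.185)&(np.hypot(P[...,0]-.548,P[...,1]+.2865)<.075)&(V<90); q=c.plane(np.argwhere(k)[:,::-1],.174)[:,:2].mean(0)-[.548,-.2865]; print('top handle',k.sum(),q*1000,np.degrees(np.arctan2(q[1],q[0])))
d=Cam('side'); Q=d.cloud(); k=(Q[...,2]>.125)&(Q[...,2]<.19)&(np.hypot(Q[...,0]-.548,Q[...,1]+.2865)<.075)&(d.im.max(2)<90); q=Q[k].mean(0)[:2]-[.548,-.2865]; print('side handle',k.sum(),q*1000,np.degrees(np.arctan2(q[1],q[0])))
g=(c.im.max(2)<115)&(abs(P[...,2]-.096)<.012)
for i,a in enumerate((180,90,0,270)):   # stations load,left,far,right
    ctr=w(.085*np.array([np.cos(np.radians(a)),np.sin(np.radians(a))]),.096); print('station',i,ctr.round(4))
c.save('tl.png',(180,140,350,260),4.6)
E
python3 hd.py; python3 go.py 389 236 240
```

```text
top handle 32 [ -7.00514233 -49.25339102] -98.09469432039579
side handle 48 [ -6.73505596 -56.74553873] -96.76869828167591
station 0 [ 0.472  -0.0482  0.096 ]
station 1 [0.566  0.0268 0.096 ]
station 2 [ 0.641  -0.0672  0.096 ]
station 3 [ 0.547  -0.1422  0.096 ]
t 25.55 pos [ 441.7 -505.3  237. ] yaw 1.45 rp [-3.141 -0.   ] q [ 0.8   0.75 -0.03  1.42  0.02  0.97  0.64] F [ 0.   1.5 -0.2] gap 44.6 0.0
travel [ 729.6 -141.6   -2.7] rows@48 15.2
```

View pics/tl.png

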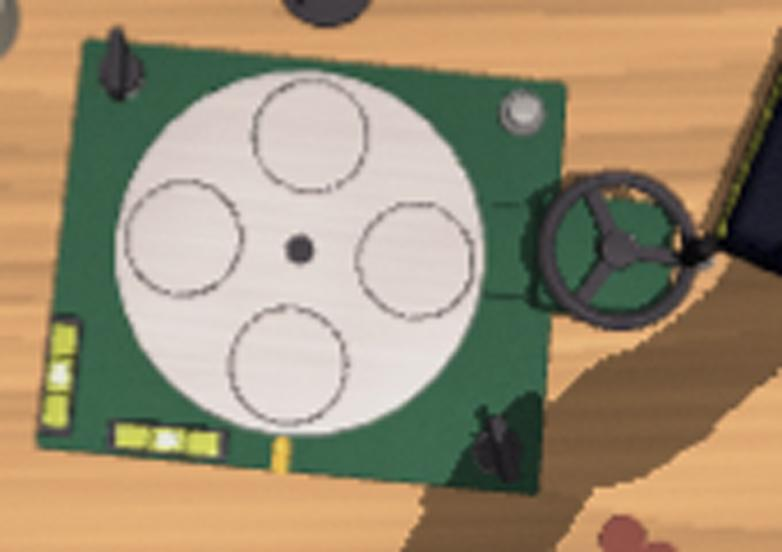

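The handle now covers its pointer at (700,250), both bubbles are centred, and the rings sit at the four stations, with the load ring at (289,366). Next is the tumbler.

carry_out --series '[{"travel":[45,-4,0],"turn":0},{"travel":[45,-5,0],"turn":0},{"travel":[45,-4,0],"turn":0},{"travel":[45,-5,0],"turn":0},{"travel":[45,-4,0],"turn":0},{"travel":[45,-5,0],"turn":0},{"travel":[45,-4,0],"turn":0},{"travel":[45,-5,0],"turn":0},{"travel":[45,-4,0],"turn":0},{"travel":[47,-14,0],"turn":0},{"travel":[47,-14,0],"turn":0},{"travel":[47,-14,0],"turn":0},{"travel":[47,-15,0],"turn":0},{"travel":[47,-15,0],"turn":0},{"travel":[47,-15,0],"turn":0},{"travel":[44,-14,0],"turn":0},{"travel":[0,0,0],"turn":0},{"travel":[0,0,0],"turn":0},{"travel":[0,0,0],"turn":0}]' --claw 88

```text
time_s: 27.45
tool_pos: [0.3881, 0.2377, 0.2375]
tool_rot: [-3.141, 0.001, 1.454]
force: [0.9, -0.6, 0.6]
finger_gap: 0.0875
finger_force: 0.0
```

```bash
cat > pots.py <<'E'
from m import *
def ringc(c):
    # engraved ring fit near load position
    pass
for n in('side','top'):
    c=Cam(n); P=c.cloud(); hsv=cv2.cvtColor(c.im,cv2.COLOR_RGB2HSV).astype(int)
    m=(P[...,2]>.02)&(P[...,2]<.2)&(P[...,0]>.33)&(P[...,0]<.75)&(P[...,1]>-.2)&(P[...,1]<.3)&(hsv[...,0]<22)&(hsv[...,1]>60)&(c.im.max(2)>50)
    for a,ce,st,k in blobs(m,40):
        p=P[k]; t=np.percentile(p[:,2],97); r=p[p[:,2]>t-.006]; (x,y),rad=cv2.minEnclosingCircle(r[:,:2].astype(np.float32)); print(n,a,ce.round(),'ztop',t.round(3),'c',round(x,4),round(y,4),'r',round(rad,4))
E
python3 pots.py; python3 go.py 389 236.5 45; python3 -c "
from m import *
c=Cam('top'); print(c.plane([[289/4.6+179.5,366/4.6+139.5],[311/4.6+179.5,136/4.6+139.5]],.096), w((-.085,0),.096))"
```

```text
side 267 [247. 156.] ztop 0.073 c 0.5732 0.2307 r 0.0366
side 327 [202. 159.] ztop 0.092 c 0.3875 0.2346 r 0.0364
side 46 [212. 208.] ztop 0.058 c 0.4149 -0.0343 r 0.0446
top 209 [160. 192.] ztop 0.074 c 0.5788 0.2372 r 0.0337
top 241 [158. 246.] ztop 0.093 c 0.3898 0.237 r 0.0339
t 27.55 pos [388.8 237.  237.6] yaw 1.452 rp [-3.141e+00  1.000e-03] q [-0.69  0.48  0.07  2.07 -0.05  0.6  -0.71] F [-1.1  0.3 -0.1] gap 88.1 0.0
travel [ -0.3   0.3 192.6] rows@48 4.0
[[ 0.47253531 -0.04841431  0.096     ]
 [ 0.64173068 -0.06821883  0.096     ]] [ 0.47202973 -0.04822514  0.096     ]
```

carry_out --series '[{"travel":[0,0,45],"turn":0},{"travel":[0,0,45],"turn":0},{"travel":[0,0,40],"turn":0},{"travel":[0,0,35],"turn":0},{"travel":[0,0,27],"turn":0},{"travel":[0,0,0],"turn":0},{"travel":[0,0,0],"turn":0},{"travel":[0,0,0],"turn":0}]'

```text
time_s: 28.4
tool_pos: [0.3896, 0.2385, 0.0469]
tool_rot: [3.14, -0.001, 1.453]
force: [0.5, -1.1, 0.5]
finger_gap: 0.088
finger_force: 0.0
```

carry_out --series '[{"travel":[0,0,0],"turn":0},{"travel":[0,0,0],"turn":0},{"travel":[0,0,0],"turn":0},{"travel":[0,0,0],"turn":0},{"travel":[0,0,0],"turn":0}]' --claw 40

```text
time_s: 28.9
tool_pos: [0.3903, 0.239, 0.0463]
tool_rot: [3.138, -0.002, 1.453]
force: [2.6, -0.4, 6.2]
finger_gap: 0.0634
finger_force: 30.0
```

```bash
python3 go.py 389 236.5 190 472.3 -48.3 190 472.3 -48.3 142
```

```text
t 28.9 pos [390.3 239.   46.3] yaw 1.453 rp [ 3.138e+00 -2.000e-03] q [-0.66  0.86  0.01  2.2  -0.08  0.08 -0.69] F [ 2.6 -0.4  6.2] gap 63.4 30.0
travel [  -2.3   -0.5 -143.7] rows@48 3.0
travel [-2.731e+02  1.161e+02 -2.000e-01] rows@48 5.7
travel [-0.1 -0.2 48. ] rows@48 1.0
```

carry_out --series '[{"travel":[0,0,-30],"turn":0},{"travel":[0,0,-38],"turn":0},{"travel":[0,0,-38],"turn":0},{"travel":[0,0,-38],"turn":0},{"travel":[-30,12,0],"turn":0},{"travel":[-39,16,0],"turn":0},{"travel":[-39,16,0],"turn":0},{"travel":[-39,17,0],"turn":0},{"travel":[-39,17,0],"turn":0},{"travel":[-39,16,0],"turn":0},{"travel":[-30,13,0],"turn":0},{"travel":[-19,8,0],"turn":0},{"travel":[0,0,0],"turn":0},{"travel":[0,0,0],"turn":0},{"travel":[0,0,0],"turn":0}]'

```text
time_s: 30.4
tool_pos: [0.47, -0.0457, 0.1892]
tool_rot: [-3.14, -0.001, 1.456]
force: [-0.4, 0.4, -4.0]
finger_gap: 0.0632
finger_force: 30.0
```

```bash
python3 go.py 472.5 -46.3 142.5; python3 pots.py
```

```text
t 30.4 pos [470.  -45.7 189.2] yaw 1.456 rp [-3.14e+00 -1.00e-03] q [ 0.03  0.58 -0.04  2.07  0.04  0.5  -0.16] F [-0.4  0.4 -4. ] gap 63.2 30.0
travel [-0.4  2.6 46.7] rows@48 1.0
side 117 [248. 152.] ztop 0.074 c 0.5769 0.2351 r 0.032
side 44 [227. 178.] ztop 0.199 c 0.471 -0.0298 r 0.0213
side 185 [228. 191.] ztop 0.198 c 0.4682 -0.0564 r 0.0318
top 206 [160. 192.] ztop 0.073 c 0.5784 0.2376 r 0.0337
```

carry_out --series '[{"travel":[0,3,15],"turn":0},{"travel":[0,0,15],"turn":0},{"travel":[0,0,10],"turn":0},{"travel":[0,0,6],"turn":0},{"travel":[0,0,0],"turn":0},{"travel":[0,0,0],"turn":0},{"travel":[0,0,0],"turn":0}]'

```text
time_s: 31.2
tool_pos: [0.4743, -0.0474, 0.144]
tool_rot: [3.141, -0.0, 1.454]
force: [0.3, 0.5, -4.5]
finger_gap: 0.0633
finger_force: 30.0
```

```bash
python3 go.py 472.5 -46.3 142.5
```

```text
t 31.2 pos [474.3 -47.4 144. ] yaw 1.454 rp [ 3.141 -0.   ] q [ 0.02  0.66 -0.03  2.1   0.05  0.38 -0.17] F [ 0.3  0.5 -4.5] gap 63.3 30.0
travel [ 0.9 -1.9  1.5] rows@48 0.0
```

carry_out --series '[{"travel":[1,-2,1],"turn":0},{"travel":[0,0,1],"turn":0},{"travel":[0,0,0],"turn":0},{"travel":[0,0,0],"turn":0},{"travel":[0,0,0],"turn":0}]'

```text
time_s: 31.7
tool_pos: [0.4718, -0.046, 0.142]
tool_rot: [-3.142, -0.0, 1.454]
force: [-2.7, 1.3, 5.8]
finger_gap: 0.0634
finger_force: 30.0
```

carry_out --series '[{"travel":[0,0,0],"turn":0},{"travel":[0,0,0],"turn":0},{"travel":[0,0,0],"turn":0},{"travel":[0,0,0],"turn":0},{"travel":[0,0,-20],"turn":0},{"travel":[0,0,-40],"turn":0},{"travel":[0,0,-45],"turn":0},{"travel":[-40,0,-10],"turn":0},{"travel":[-45,0,0],"turn":0},{"travel":[-45,0,0],"turn":0},{"travel":[-45,0,0],"turn":0},{"travel":[0,0,0],"turn":0},{"travel":[0,0,0],"turn":0},{"travel":[0,0,0],"turn":0}]' --claw 88

```text
time_s: 33.1
tool_pos: [0.4519, -0.2185, 0.2564]
tool_rot: [-3.141, -0.001, 1.456]
force: [0.3, 0.8, -0.1]
finger_gap: 0.0881
finger_force: 0.0
```

```bash
python3 pots.py; python3 go.py 542.5 -336.5 250 542.5 -336.5 132; python3 -c "
from h import *
c=Cam('top'); c.save('p1.png',(190,160,340,270),5)"
```

```text
side 270 [247. 156.] ztop 0.07 c 0.5773 0.236 r 0.0381
side 42 [227. 193.] ztop 0.179 c 0.4631 -0.0798 r 0.0129
side 142 [229. 201.] ztop 0.15 c 0.464 -0.0769 r 0.0179
top 208 [160. 192.] ztop 0.073 c 0.5791 0.2374 r 0.0336
top 366 [242. 217.] ztop 0.188 c 0.4714 -0.0466 r 0.0328
t 33.2 pos [ 452.1 -218.2  256.5] yaw 1.457 rp [-3.141e+00 -1.000e-03] q [ 0.4   0.5  -0.06  1.91  0.04  0.73  0.2 ] F [0.  1.4 0. ] gap 88.0 0.0
travel [-107.3  103.3    6.3] rows@48 2.2
travel [-1.00e-01  0.00e+00  1.18e+02] rows@48 2.5
```

View pics/p1.png

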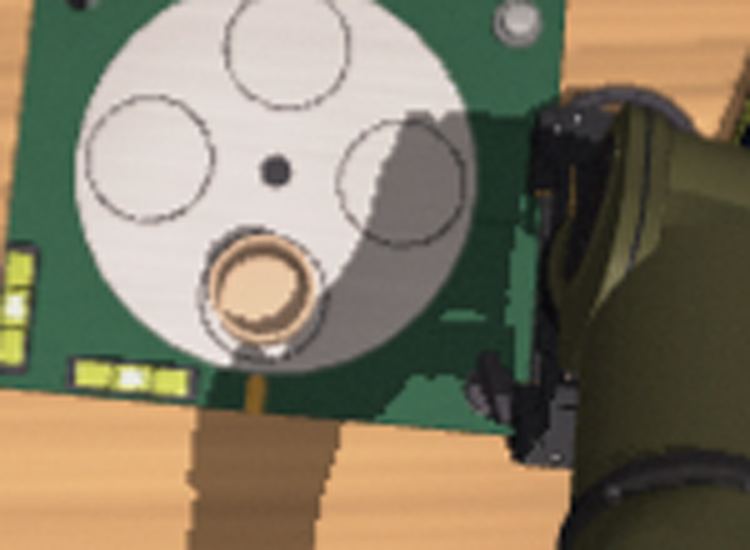

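The tumbler stands inside the load ring at about (262,290), within 2 mm of its middle. Now the handwheel.

carry_out --series '[{"travel":[-36,35,0],"turn":0},{"travel":[-36,35,0],"turn":0},{"travel":[-36,34,0],"turn":0},{"travel":[0,0,0],"turn":0},{"travel":[0,0,0],"turn":0},{"travel":[0,0,0],"turn":0}]' --claw 45

```text
time_s: 33.85
tool_pos: [0.5417, -0.3369, 0.2562]
tool_rot: [-3.14, -0.002, 1.456]
force: [-0.7, 0.1, 1.0]
finger_gap: 0.0453
finger_force: 0.0
```

```bash
python3 go.py 543.5 -337 133
```

```text
t 33.85 pos [ 541.7 -336.9  256.2] yaw 1.456 rp [-3.14e+00 -2.00e-03] q [ 0.52  0.69 -0.06  1.51  0.04  0.95  0.33] F [-0.7  0.1  1. ] gap 45.3 0.0
travel [-1.000e-01  1.900e+00  1.232e+02] rows@48 2.6
```

carry_out --series '[{"travel":[0,2,40],"turn":0},{"travel":[0,0,40],"turn":0},{"travel":[0,0,27],"turn":0},{"travel":[0,0,15],"turn":0},{"travel":[0,0,0],"turn":0},{"travel":[0,0,0],"turn":0}]'

```text
time_s: 34.45
tool_pos: [0.5447, -0.3391, 0.1357]
tool_rot: [3.14, 0.0, 1.455]
force: [0.9, -0.1, 1.2]
finger_gap: 0.0449
finger_force: 0.0
```

carry_out --series '[{"travel":[0,0,0],"turn":0},{"travel":[0,0,0],"turn":0},{"travel":[0,0,0],"turn":0},{"travel":[0,0,0],"turn":0},{"travel":[0,0,0],"turn":0},{"travel":[0,0,0],"turn":0}]' --claw 10

```text
time_s: 35.05
tool_pos: [0.5441, -0.3396, 0.1352]
tool_rot: [3.141, 0.0, 1.454]
force: [-1.1, 0.7, 6.5]
finger_gap: 0.018
finger_force: 30.0
```

carry_out --series '[{"travel":[2,-15,0],"turn":0},{"travel":[7,-14,0],"turn":0},{"travel":[11,-12,0],"turn":0},{"travel":[14,-7,0],"turn":0},{"travel":[16,-2,0],"turn":0},{"travel":[15,2,0],"turn":0},{"travel":[14,7,0],"turn":0},{"travel":[11,11,0],"turn":0},{"travel":[7,14,0],"turn":0},{"travel":[3,15,0],"turn":0},{"travel":[0,0,0],"turn":0},{"travel":[0,0,0],"turn":0}]'

```text
time_s: 36.25
tool_pos: [0.5569, -0.2402, 0.1351]
tool_rot: [3.139, 0.002, 1.454]
force: [0.8, -3.0, 5.5]
finger_gap: 0.018
finger_force: 30.0
```

```bash
python3 arc.py -276.4 -456.4 10
```

```text
t 36.25 pos [ 556.9 -240.2] r 47.1 ang 79.1 yaw 1.454 F [ 0.8 -3.   5.5] gap 18.0
[[-2, 15, 0], [-7, 14, 0], [-11, 12, 0], [-14, 7, 0], [-16, 2, 0], [-15, -2, 0], [-14, -7, 0], [-11, -11, 0], [-7, -14, 0], [-3, -16, 0]]
```

carry_out --series '[{"travel":[-2,15,0],"turn":0},{"travel":[-7,14,0],"turn":0},{"travel":[-11,12,0],"turn":0},{"travel":[-14,7,0],"turn":0},{"travel":[-16,2,0],"turn":0},{"travel":[-15,-2,0],"turn":0},{"travel":[-14,-7,0],"turn":0},{"travel":[-11,-11,0],"turn":0},{"travel":[-7,-14,0],"turn":0},{"travel":[-3,-15,0],"turn":0}]'

```text
time_s: 37.25
tool_pos: [0.5467, -0.3398, 0.1352]
tool_rot: [3.137, 0.001, 1.454]
force: [2.4, -0.5, 6.2]
finger_gap: 0.018
finger_force: 30.0
```

carry_out --series '[{"travel":[2,-15,0],"turn":0},{"travel":[7,-14,0],"turn":0},{"travel":[11,-12,0],"turn":0},{"travel":[14,-7,0],"turn":0},{"travel":[16,-2,0],"turn":0},{"travel":[15,2,0],"turn":0},{"travel":[14,7,0],"turn":0},{"travel":[11,12,0],"turn":0},{"travel":[7,14,0],"turn":0},{"travel":[3,15,0],"turn":0},{"travel":[-2,15,0],"turn":0},{"travel":[-7,14,0],"turn":0},{"travel":[-11,12,0],"turn":0},{"travel":[-14,7,0],"turn":0},{"travel":[-16,2,0],"turn":0},{"travel":[-15,-2,0],"turn":0},{"travel":[-14,-7,0],"turn":0},{"travel":[-11,-12,0],"turn":0},{"travel":[-7,-14,0],"turn":0},{"travel":[-3,-15,0],"turn":0}]'

```text
time_s: 39.25
tool_pos: [0.5467, -0.3398, 0.1352]
tool_rot: [3.137, 0.001, 1.454]
force: [2.0, 0.0, 5.4]
finger_gap: 0.0183
finger_force: 30.0
```

carry_out --series '[{"travel":[0,0,0],"turn":0},{"travel":[0,0,0],"turn":0},{"travel":[0,0,0],"turn":0}]'

```text
time_s: 39.55
tool_pos: [0.5441, -0.3395, 0.1351]
tool_rot: [-3.141, 0.001, 1.454]
force: [-2.3, -3.1, 8.1]
finger_gap: 0.0184
finger_force: 30.0
```

carry_out --series '[{"travel":[0,0,0],"turn":0},{"travel":[0,0,0],"turn":0},{"travel":[0,0,0],"turn":0},{"travel":[0,0,0],"turn":0},{"travel":[0,0,-40],"turn":0},{"travel":[0,0,-45],"turn":0},{"travel":[0,0,-35],"turn":0},{"travel":[48,-3,0],"turn":0},{"travel":[48,-3,0],"turn":0},{"travel":[48,-3,0],"turn":0},{"travel":[48,-3,0],"turn":0},{"travel":[48,-3,0],"turn":0},{"travel":[48,-3,0],"turn":0},{"travel":[48,-3,0],"turn":0},{"travel":[48,-3,0],"turn":0},{"travel":[48,-3,0],"turn":0},{"travel":[48,-2,0],"turn":0},{"travel":[48,-2,0],"turn":0},{"travel":[48,-2,0],"turn":0}]' --claw 45

```text
time_s: 41.45
tool_pos: [0.5779, 0.2388, 0.2544]
tool_rot: [-3.141, 0.0, 1.454]
force: [1.5, 0.3, -0.5]
finger_gap: 0.0449
finger_force: 0.0
```

carry_out --series '[{"travel":[0,0,0],"turn":0},{"travel":[0,0,0],"turn":0},{"travel":[0,0,0],"turn":0},{"travel":[0,0,0],"turn":0}]' --claw 88

```text
time_s: 41.85
tool_pos: [0.5788, 0.2342, 0.2546]
tool_rot: [-3.142, 0.001, 1.451]
force: [-0.9, -0.6, 0.7]
finger_gap: 0.0749
finger_force: 0.0
```

```bash
python3 hd.py; python3 pots.py; python3 go.py 578 236.5 32; python3 lv.py; python3 -c "
from h import *
c=Cam('top'); c.save('p2.png',(130,130,350,270),3.5)"
```

```text
top handle 34 [ -5.73872078 -49.45368057] -96.61913153671846
side handle 69 [ -5.43620453 -58.55870438] -95.30376174805521
station 0 [ 0.472  -0.0482  0.096 ]
station 1 [0.566  0.0268 0.096 ]
station 2 [ 0.641  -0.0672  0.096 ]
station 3 [ 0.547  -0.1422  0.096 ]
side 652 [250. 168.] ztop 0.186 c 0.5676 0.0257 r 0.0363
side 43 [211. 208.] ztop 0.054 c 0.4148 -0.0347 r 0.0387
top 379 [218. 188.] ztop 0.188 c 0.5671 0.028 r 0.0323
top 211 [160. 192.] ztop 0.073 c 0.5788 0.2368 r 0.0335
t 42.05 pos [578.7 235.5 254.7] yaw 1.452 rp [3.142 0.   ] q [-0.46  0.67  0.01  1.55 -0.01  0.92 -0.57] F [ 0.4 -0.5 -0.2] gap 87.7 0.0
travel [  0.9  -0.8 222.7] rows@48 4.6
x bubble mm 0.432405845980944 len 18 [64, 53, 70, 71, 83, 96, 98, 95, 93, 69, 104, 195, 218, 205, 94, 66, 90, 90, 90, 85, 73, 51, 83, 79, 79]
y bubble mm -0.509120439780055 len 19 [80, 81, 79, 73, 85, 108, 102, 102, 101, 85, 130, 210, 229, 217, 81, 93, 100, 99, 100, 109, 81, 79, 82, 81, 81]
```

View pics/p2.png

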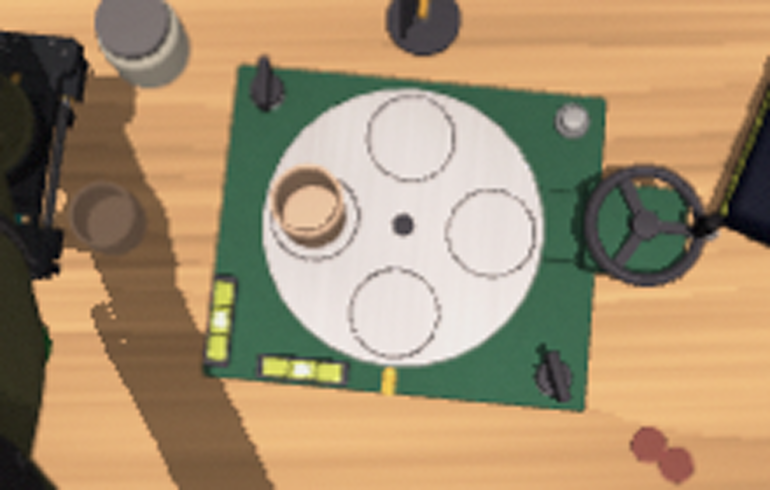

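The tumbler is at the left station, about (310,207), the handle is at its pointer at (705,225), and both levels are still centred. Next is the beaker.

carry_out --series '[{"travel":[1,0,45],"turn":0},{"travel":[0,0,45],"turn":0},{"travel":[0,0,45],"turn":0},{"travel":[0,0,40],"turn":0},{"travel":[0,0,30],"turn":0},{"travel":[0,0,18],"turn":0},{"travel":[0,0,0],"turn":0},{"travel":[0,0,0],"turn":0},{"travel":[0,0,0],"turn":0}]'

```text
time_s: 43.05
tool_pos: [0.5797, 0.238, 0.033]
tool_rot: [3.139, -0.001, 1.454]
force: [0.3, -0.6, 0.9]
finger_gap: 0.0879
finger_force: 0.0
```

carry_out --series '[{"travel":[0,0,0],"turn":0},{"travel":[0,0,0],"turn":0},{"travel":[0,0,0],"turn":0},{"travel":[0,0,0],"turn":0},{"travel":[0,0,0],"turn":0}]' --claw 40

```text
time_s: 43.55
tool_pos: [0.5788, 0.2377, 0.0322]
tool_rot: [3.141, -0.0, 1.454]
force: [-1.3, -0.2, 4.9]
finger_gap: 0.0651
finger_force: 30.0
```

```bash
python3 go.py 578.7 236.5 250 450 150 250 472 -48 250 472 -48 129
```

```text
t 43.55 pos [578.8 237.7  32.2] yaw 1.454 rp [ 3.141 -0.   ] q [-0.46  0.97 -0.    1.69  0.    0.48 -0.58] F [-1.3 -0.2  4.9] gap 65.1 30.0
travel [-1.100e+00  1.000e-01 -2.178e+02] rows@48 4.5
travel [-1.009e+02 -1.177e+02 -1.000e-01] rows@48 2.5
travel [-1.941e+02  4.500e+01 -1.000e-01] rows@48 4.0
travel [-1.00e-01 -1.00e-01  1.21e+02] rows@48 2.5
```

carry_out --series '[{"travel":[0,0,-30],"turn":0},{"travel":[0,0,-42],"turn":0},{"travel":[0,0,-42],"turn":0},{"travel":[0,0,-42],"turn":0},{"travel":[0,0,-42],"turn":0},{"travel":[-20,-20,0],"turn":0},{"travel":[-28,-33,0],"turn":0},{"travel":[-28,-33,0],"turn":0},{"travel":[-26,-31,0],"turn":0},{"travel":[-32,4,0],"turn":0},{"travel":[-36,9,0],"turn":0},{"travel":[-36,9,0],"turn":0},{"travel":[-36,9,0],"turn":0},{"travel":[-32,8,0],"turn":0},{"travel":[-22,6,0],"turn":0},{"travel":[0,0,0],"turn":0},{"travel":[0,0,0],"turn":0},{"travel":[0,0,0],"turn":0},{"travel":[0,0,0],"turn":0}]'

```text
time_s: 45.45
tool_pos: [0.4723, -0.0466, 0.2294]
tool_rot: [-3.141, -0.001, 1.456]
force: [-0.2, 0.9, -4.3]
finger_gap: 0.0654
finger_force: 30.0
```

```bash
python3 go.py 472.3 -47.5 129
```

```text
t 45.45 pos [472.3 -46.6 229.4] yaw 1.456 rp [-3.141e+00 -1.000e-03] q [ 0.03  0.51 -0.04  2.02  0.04  0.61 -0.15] F [-0.2  0.9 -4.3] gap 65.4 30.0
travel [-9.000e-01  1.000e-01  1.004e+02] rows@48 2.1
```

carry_out --series '[{"travel":[-1,0,30],"turn":0},{"travel":[0,0,30],"turn":0},{"travel":[0,0,20],"turn":0},{"travel":[0,0,10],"turn":0},{"travel":[0,0,8],"turn":0},{"travel":[0,0,0],"turn":0},{"travel":[0,0,0],"turn":0},{"travel":[0,0,0],"turn":0}]'

```text
time_s: 46.25
tool_pos: [0.4731, -0.049, 0.1323]
tool_rot: [3.14, -0.0, 1.454]
force: [-0.2, 0.7, -3.6]
finger_gap: 0.0653
finger_force: 30.0
```

```bash
python3 go.py 472.3 -47.5 128.5; python3 pots.py
```

```text
t 46.25 pos [473.1 -49.  132.3] yaw 1.454 rp [ 3.14 -0.  ] q [ 0.03  0.68 -0.03  2.11  0.06  0.34 -0.17] F [-0.2  0.7 -3.6] gap 65.3 30.0
travel [ 1.4 -1.   3.8] rows@48 0.1
side 239 [254. 173.] ztop 0.187 c 0.561 -0.0176 r 0.0782
side 357 [229. 195.] ztop 0.171 c 0.4727 -0.0542 r 0.0352
top 344 [217. 188.] ztop 0.188 c 0.5676 0.0282 r 0.0327
```

carry_out --series '[{"travel":[1,-1,2],"turn":0},{"travel":[0,0,1],"turn":0},{"travel":[0,0,1],"turn":0},{"travel":[0,0,0],"turn":0},{"travel":[0,0,0],"turn":0},{"travel":[0,0,0],"turn":0}]'

```text
time_s: 46.95
tool_pos: [0.4715, -0.0478, 0.1277]
tool_rot: [3.142, -0.0, 1.454]
force: [-1.5, 0.9, 3.3]
finger_gap: 0.0655
finger_force: 30.0
```

carry_out --series '[{"travel":[0,0,0],"turn":0},{"travel":[0,0,0],"turn":0},{"travel":[0,0,0],"turn":0},{"travel":[0,0,0],"turn":0},{"travel":[0,0,-20],"turn":0},{"travel":[0,0,-40],"turn":0},{"travel":[0,0,-45],"turn":0},{"travel":[-40,0,-22],"turn":0},{"travel":[-45,0,0],"turn":0},{"travel":[-45,0,0],"turn":0},{"travel":[-45,0,0],"turn":0},{"travel":[0,0,0],"turn":0},{"travel":[0,0,0],"turn":0},{"travel":[0,0,0],"turn":0}]' --claw 88

```text
time_s: 48.35
tool_pos: [0.4514, -0.2201, 0.2544]
tool_rot: [-3.141, -0.001, 1.456]
force: [0.3, 0.1, 0.4]
finger_gap: 0.0879
finger_force: 0.0
```

```bash
python3 pots.py; python3 go.py 544 -338 255
```

```text
side 306 [252. 171.] ztop 0.188 c 0.5659 0.0252 r 0.0368
side 49 [228. 194.] ztop 0.167 c 0.469 -0.0697 r 0.0248
side 134 [229. 201.] ztop 0.144 c 0.4675 -0.0761 r 0.0213
top 382 [218. 188.] ztop 0.188 c 0.567 0.0283 r 0.0326
top 364 [242. 218.] ztop 0.168 c 0.4709 -0.0464 r 0.0324
t 48.45 pos [ 451.6 -219.8  254.4] yaw 1.457 rp [-3.141e+00 -1.000e-03] q [ 0.4   0.51 -0.07  1.91  0.05  0.72  0.2 ] F [-0.2  0.6  0.7] gap 87.9 0.0
travel [-107.   105.2   -0.7] rows@48 2.2
```

carry_out --series '[{"travel":[-36,35,0],"turn":0},{"travel":[-36,35,0],"turn":0},{"travel":[-35,35,0],"turn":0},{"travel":[0,0,0],"turn":0},{"travel":[0,0,0],"turn":0},{"travel":[0,0,0],"turn":0},{"travel":[0,0,40],"turn":0},{"travel":[0,0,40],"turn":0},{"travel":[0,0,25],"turn":0},{"travel":[0,0,15],"turn":0},{"travel":[0,0,0],"turn":0},{"travel":[0,0,0],"turn":0}]' --claw 45

```text
time_s: 49.65
tool_pos: [0.5433, -0.3396, 0.1357]
tool_rot: [3.14, 0.0, 1.455]
force: [0.0, -0.2, 0.1]
finger_gap: 0.0452
finger_force: 0.0
```

carry_out --series '[{"travel":[0,0,0],"turn":0},{"travel":[0,0,0],"turn":0},{"travel":[0,0,0],"turn":0},{"travel":[0,0,0],"turn":0},{"travel":[0,0,0],"turn":0},{"travel":[0,0,0],"turn":0}]' --claw 10

```text
time_s: 50.25
tool_pos: [0.5433, -0.3402, 0.1353]
tool_rot: [3.14, 0.0, 1.454]
force: [0.2, 0.1, 4.6]
finger_gap: 0.0182
finger_force: 30.0
```

```bash
python3 go.py 544.1 -339.5 135; python3 pots.py | grep top
```

```text
t 50.25 pos [ 543.3 -340.2  135.3] yaw 1.454 rp [3.14 0.  ] q [ 0.52  0.83 -0.06  1.61  0.06  0.7   0.31] F [0.2 0.1 4.6] gap 18.2 30.0
travel [0.7 0.7 0.3] rows@48 0.0
side 377 [228. 194.] ztop 0.166 c 0.4695 -0.049 r 0.0345
side 42 [212. 208.] ztop 0.051 c 0.415 -0.0296 r 0.0461
top 383 [218. 188.] ztop 0.187 c 0.5674 0.0282 r 0.0322
top 357 [242. 218.] ztop 0.168 c 0.4709 -0.0458 r 0.0325
```

carry_out --series '[{"travel":[2,-15,0],"turn":0},{"travel":[7,-14,0],"turn":0},{"travel":[11,-12,0],"turn":0},{"travel":[14,-7,0],"turn":0},{"travel":[16,-2,0],"turn":0},{"travel":[15,2,0],"turn":0},{"travel":[14,7,0],"turn":0},{"travel":[11,12,0],"turn":0},{"travel":[7,14,0],"turn":0},{"travel":[3,15,0],"turn":0},{"travel":[-2,15,0],"turn":0},{"travel":[-7,14,0],"turn":0},{"travel":[-11,12,0],"turn":0},{"travel":[-14,7,0],"turn":0},{"travel":[-16,2,0],"turn":0},{"travel":[-15,-2,0],"turn":0},{"travel":[-14,-7,0],"turn":0},{"travel":[-11,-12,0],"turn":0},{"travel":[-7,-14,0],"turn":0},{"travel":[-3,-15,0],"turn":0}]'

```text
time_s: 52.35
tool_pos: [0.5438, -0.3404, 0.1352]
tool_rot: [3.139, 0.0, 1.453]
force: [3.3, 2.2, 6.2]
finger_gap: 0.0179
finger_force: 30.0
```

carry_out --series '[{"travel":[2,-15,0],"turn":0},{"travel":[7,-14,0],"turn":0},{"travel":[11,-12,0],"turn":0},{"travel":[14,-7,0],"turn":0},{"travel":[16,-2,0],"turn":0},{"travel":[15,2,0],"turn":0},{"travel":[14,7,0],"turn":0},{"travel":[11,12,0],"turn":0},{"travel":[7,14,0],"turn":0},{"travel":[3,15,0],"turn":0},{"travel":[-2,15,0],"turn":0},{"travel":[-7,14,0],"turn":0},{"travel":[-11,12,0],"turn":0},{"travel":[-14,7,0],"turn":0},{"travel":[-16,2,0],"turn":0},{"travel":[-15,-2,0],"turn":0},{"travel":[-14,-7,0],"turn":0},{"travel":[-11,-12,0],"turn":0},{"travel":[-7,-14,0],"turn":0},{"travel":[-3,-15,0],"turn":0}]'

```text
time_s: 54.35
tool_pos: [0.5436, -0.3403, 0.1352]
tool_rot: [3.139, 0.0, 1.453]
force: [2.8, 1.7, 7.1]
finger_gap: 0.0181
finger_force: 30.0
```

carry_out --series '[{"travel":[0,0,0],"turn":0},{"travel":[0,0,0],"turn":0},{"travel":[0,0,0],"turn":0}]'

```text
time_s: 54.65
tool_pos: [0.5415, -0.3399, 0.1352]
tool_rot: [-3.139, 0.0, 1.453]
force: [-1.9, -1.5, 9.9]
finger_gap: 0.0183
finger_force: 30.0
```

carry_out --series '[{"travel":[0,0,0],"turn":0},{"travel":[0,0,0],"turn":0},{"travel":[0,0,0],"turn":0},{"travel":[0,0,0],"turn":0},{"travel":[0,0,-40],"turn":0},{"travel":[0,0,-45],"turn":0},{"travel":[0,0,-35],"turn":0},{"travel":[-40,-20,0],"turn":0},{"travel":[-45,-20,0],"turn":0},{"travel":[-45,-20,0],"turn":0},{"travel":[-45,-20,0],"turn":0},{"travel":[0,0,0],"turn":0},{"travel":[0,0,0],"turn":0},{"travel":[0,0,0],"turn":0}]' --claw 45

```text
time_s: 56.05
tool_pos: [0.444, -0.5027, 0.2541]
tool_rot: [3.141, -0.002, 1.456]
force: [0.2, 0.1, 0.9]
finger_gap: 0.0452
finger_force: 0.0
```

```bash
python3 hd.py; python3 pots.py; python3 lv.py; python3 go.py; python3 -c "
from h import *
c=Cam('top'); c.save('p3.png',None,1.5)"
```

```text
top handle 34 [ -7.9035768  -49.51217036] -99.06954794944775
side handle 14 [ -9.7014878  -52.22654523] -100.52319399693738
station 0 [ 0.472  -0.0482  0.096 ]
station 1 [0.566  0.0268 0.096 ]
station 2 [ 0.641  -0.0672  0.096 ]
station 3 [ 0.547  -0.1422  0.096 ]
side 364 [252. 176.] ztop 0.167 c 0.5657 0.0249 r 0.0358
side 473 [277. 190.] ztop 0.187 c 0.643 -0.0712 r 0.036
top 411 [248. 164.] ztop 0.188 c 0.6429 -0.0682 r 0.0332
top 367 [218. 189.] ztop 0.168 c 0.5683 0.0279 r 0.0325
x bubble mm 0.43243243243248825 len 17 [113, 73, 76, 66, 78, 90, 90, 89, 88, 66, 98, 186, 209, 193, 89, 61, 85, 85, 85, 81, 69, 47, 79, 75, 73]
y bubble mm -0.4832980972515305 len 17 [75, 75, 74, 67, 79, 101, 96, 96, 95, 80, 123, 200, 220, 204, 76, 85, 94, 93, 93, 102, 75, 75, 76, 76, 76]
t 56.3 pos [ 443.8 -503.2  254.6] yaw 1.456 rp [ 3.141 -0.   ] q [ 0.81  0.74 -0.07  1.4   0.05  1.01  0.62] F [ 0.1 -0.1  0.3] gap 44.8 0.0
```

View pics/p3.png

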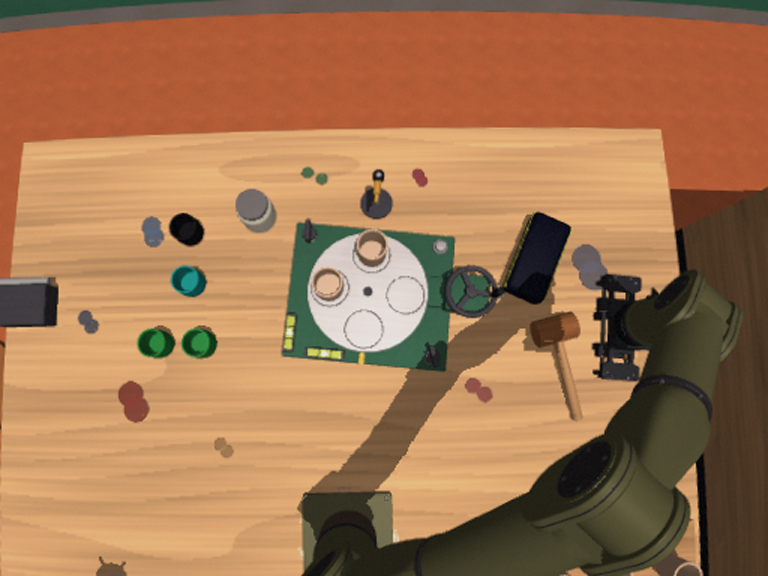

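The overview shows the tumbler at the far station (372,248), the beaker at the left (328,285), the handle at its pointer (496,292) and the bystanders unmoved. The three pots on the side tray (visible in the first pictures) are too tall and tapered to be the dish. I'll wait briefly, check the pots again, then hand in.

carry_out --series '[{"travel":[0,0,0],"turn":0},{"travel":[0,0,0],"turn":0},{"travel":[0,0,0],"turn":0},{"travel":[0,0,0],"turn":0},{"travel":[0,0,0],"turn":0},{"travel":[0,0,0],"turn":0},{"travel":[0,0,0],"turn":0},{"travel":[0,0,0],"turn":0},{"travel":[0,0,0],"turn":0},{"travel":[0,0,0],"turn":0},{"travel":[0,0,0],"turn":0},{"travel":[0,0,0],"turn":0},{"travel":[0,0,0],"turn":0},{"travel":[0,0,0],"turn":0},{"travel":[0,0,0],"turn":0}]'

```text
time_s: 57.85
tool_pos: [0.4428, -0.5043, 0.2545]
tool_rot: [-3.142, -0.0, 1.454]
force: [-0.1, 0.1, -0.3]
finger_gap: 0.0451
finger_force: 0.0
```

```bash
python3 pots.py; python3 hd.py | grep handle
```

```text
side 369 [252. 176.] ztop 0.167 c 0.5675 0.0248 r 0.0349
side 474 [277. 190.] ztop 0.187 c 0.6415 -0.0719 r 0.0349
top 407 [248. 164.] ztop 0.188 c 0.6428 -0.0684 r 0.0324
top 369 [218. 189.] ztop 0.168 c 0.5684 0.0279 r 0.0323
top handle 31 [ -7.7664659  -49.91604978] -98.84377250142553
side handle 18 [ -8.60453777 -52.66821112] -99.27858444572796
```

```bash
python3 -c "
from cell import manip
print(manip.sign_off())"
```

```text
the job is handed in; nothing more can be done
None
```

The job is handed in: by my last camera check the carousel is level, the tumbler and then the beaker were loaded (no dish was there), both stand within about 3 mm of their ring middles, and the handle is within about 3° of its pointer.

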